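# Take the pile of workshop supplies apart into the parts trays

## Robot

A 7-joint arm with a two-finger parallel gripper is mounted at the origin on the work surface; the furniture and walls round the work are solid. World frame = base frame: x ahead of the robot, y to its left, z up, the work surface at z = 0. Lengths are in m, angles in degrees, forces in N, time in s.
With the tool pointing down it reaches from about 0.425 to 0.875 m from the base axis. Payload 9.9 kg.
Tool frame: the origin (TCP) lies midway between the tips of the shut fingers; the grasp point (between the pads) lies 19 mm behind it; z points along the fingers, y is the line along which they close (so a half turn about z gives the same grasp; the last joint's range is limited). The gripper opens to 85 mm and grips with 20 to 120 N. Pads are 22 mm wide; open, the fingers measure 114 mm over their backs; the gripper's body (76 mm by 85 mm) begins 54 mm behind the grasp point. The pads swing forward as they close: fully open they stand 13 mm farther back than shut.
Start: joints at [-73.098, 32.985, 1.427, 82.34, -0.859, 64.687, -3.237], TCP at [0.25, 0.627, 0.231] pointing down, gripper open.
Joint ranges: [-157.87, 157.87], [-19.46, 123.44], [-87.15, 90], [11.01, 140.99], [-62.26, 242.26], [9.8, 113.94], [-161.44, 161.44]. Speed limits (degrees/s): [127.2, 127.2, 172.46, 172.46, 180, 180, 180].

## Interface

Orientations are given as a 3x3 rotation matrix whose columns are the frame's x, y, z axes.
In Python, from bench import arm gives the robot as it stands. The module is installed in compiled form; this text tells all that it offers.
- The arm moves only by the tool jog_arm, never from a script. Its argument "moves" is a list of rows, each an object with "claw": the opening, from 0 (shut) to 1 (fully open); "travel": the shift along the tool's x, y, z in cm, a list of three; "yaw": the turn about the tool's z in degrees. A call has exactly 5 rows; each row is the pose to reach, as a shift and turn from the pose commanded when the call began, along the tool's axes at that moment; what a row does not reach only later rows make up. A row lasts 1/10 s, in which the tool goes at most 50 mm and 8.59 degrees, less where a joint would pass 70% of its speed; a pose out of reach is approached as far as the arm can. A call with a gripper value outside its range is refused whole. The fingers move at their own pace and stop on an object; the grip force is fixed at half the most. Time passes only in rows, so rows that repeat a pose let the fingers close, or fill a call up. It gives the time, the measured TCP pose, the force, the opening and the grip force at its end, in the units of the state.
- arm.read_state(): the state, without advancing time (a new reading comes with each control period).
- arm.grab_frame(name): name is "scene" or "side" or "wrist"; returns a dict with "img" (384x512x3 uint8, red, green, blue), "fov_y" (degrees; the focal length in pixels is half the picture's height over the tangent of half this angle, whatever the lens; pixels are square), "cx", "cy" (the principal point, pixels), "R" (3x3) and "t" (3): a world point X has camera coordinates R X + t; the wrist camera has in their place "T_tool_cam" (4x4, takes a point from camera to tool coordinates, whose origin is the TCP and whose axes are the flange's). Camera axes: x right, y down, z forward; pixel columns grow to the right and rows downward; lengths in m; the calibration is good to about 2 mm. The wrist camera is an equidistant fisheye: a pixel r from the principal point sees the ray r / f radians off the axis. A picture is of the moment at which its call begins: read the wrist's pose just before it. There is no depth.
- arm.hand_in(): hands the job in; it is judged then, once.
The state is a dict: "t": time; "joint_positions": joint angles; "dq": joint speeds; "joint_efforts": joint torques, N m; "eef_pos": TCP position; "orientation": TCP orientation; "force": force on the tool from outside, world axes, zero at the start; "moment": the same for the moment, N m; "finger_gap": finger opening in m; "gripper_force": force on a finger pad.
Only numpy, scipy, OpenCV 4.12 (cv2) and the standard library are available. Lean on these libraries where they do the work, as an engineer would, in place of code of your own. Each camera call takes 0.05 s, during which the arm holds its last target. There are 200 camera calls.

## Task

Supplies have been piled up on the saw table, and the wax tin left in the wrong tray: take the pile apart and stand each thing flat in its own tray. The teal carton of screws goes into the long blue tray and the brown carton into the shorter wooden tray (each lengthwise with its tray), the green wax tin into the large white round dish and the black star knob, stud up, into the small orange round dish. Keep everything upright all the way, and do not disturb the calliper and the tape measure.

Things in the scene. Friction and masses are not known exactly. Their poses are not given: they have to be found in the camera images.
- screw_box: Teal closed carton of screws, the bottom of the pile: 66 (x) x 101 (y) x 55 (z) mm (its solid body is 64 mm across x), about 0.32 kg. Origin at the centre of its underside, z up. Starts on the table; grasp it across x. Either way round is right in the tray.
- small_carton: Small brown closed carton lying on the teal carton: 50 (x) x 70 (y) x 40 (z) mm, about 0.09 kg. Origin at the centre of its underside, z up. Grasp it across x. Either way round is right in the tray.
- star_knob: Black star-shaped clamping knob standing face down on the brown carton, on top of the pile: star 37 mm across and 13 mm high, on it a round hub of 19 mm diameter up to 21 mm, then an upright steel stud of 8 mm diameter up to 42 mm; 0.045 kg. Origin at the centre of its underside, z up along the stud; the stud's axis lies within 1 mm of it.
- wax_tin: Round dark green tin with a fixed lid: 66 mm diameter, 49 mm high, about 0.11 kg. Origin at the centre of its underside, z up. It starts standing in the long blue tray, where the teal carton belongs.
- long_tray: Fixed rectangular blue tray, the larger one: inside 86 (x) x 121 (y) mm, floor 3 mm above the table, walls 3 mm thick, rim 10 mm above the table. Origin at the centre of its underside, on the table; z up.
- short_tray: Fixed rectangular light wooden tray, the smaller one: inside 70 (x) x 90 (y) mm, floor 3 mm above the table, walls 3 mm thick, rim 10 mm above the table. Origin at the centre of its underside, on the table; z up.
- large_dish: Fixed round white dish: inside diameter 86 mm, floor 3 mm above the table, walls 3 mm thick, rim 10 mm above the table. Origin at the centre of its underside, on the table; z up.
- small_dish: Fixed round orange dish: inside diameter 58 mm, floor 3 mm above the table, walls 3 mm thick, rim 10 mm above the table. Origin at the centre of its underside, on the table; z up.
- calliper: Bystander: grey digital calliper lying flat and loose on the table, 70 (x) x 231 (y) x 16 (z) mm. Origin at the centre of its underside. Leave it where it lies.
- tape_measure: Bystander: yellow and black tape measure standing loose on the table, 34 (x) x 86 (y) x 68 (z) mm. Origin at the centre of its underside. Leave it where it stands.
Things that resemble listed ones, but are neither listed nor needed, are in the scene too. What is shaped like the wax_tin but pink is not meant.

How it is judged:
By the outcome, as a careful person would: the job done as asked, in the order asked, and still so for the second after the job is handed in, with the robot touching nothing.
It also fails if it takes over 120 s, if anything falls off the work surface, if the arm or the gripper's body presses on something with over 40 N, if the wrist force passes 120 N, or if a joint passes its speed limit or range.

## Working session

There is one attempt and no reset: what is moved stays moved. The work goes in short steps, Python scripts to look and compute and a tool call to move; the robot and the scene stay as the last step left them, time stands still between calls to the robot, and variables do not carry over. Pictures are saved under pics/ and viewed, at most 14 in all, crops included, and the job is handed in when it is done.

Besides the shell and the picture viewer there is one more tool, called after "Call:" in YAML: its name, and indented under it one key for each argument. jog_arm: Moves the arm, as the interface text tells. Its arguments: {"type":"object","properties":{"moves":{"type":"array"}},"required":["moves"]}

```bash
mkdir -p pics; cat > h.py <<'E'
import numpy as np, cv2
from bench import arm
def snap(n,f,crop=None,s=1):
    fr=arm.grab_frame(n); im=fr["img"][:,:,::-1]
    np.save(f"pics/{f}.npy",fr,allow_pickle=True)
    cv2.imwrite(f"pics/{f}.png",im); return fr
def ray(fr,u,v,st=None):
    f=384/2/np.tan(np.radians(fr["fov_y"])/2); x=(u-fr["cx"])/f; y=(v-fr["cy"])/f
    if "R" in fr:
        R=np.array(fr["R"]); t=np.array(fr["t"]); return -R.T@t, R.T@np.array([x,y,1.])
    th=np.hypot(x,y); d=np.array([x/th*np.sin(th),y/th*np.sin(th),np.cos(th)]) if th>0 else np.array([0,0,1.])
    T=np.array(fr["T_tool_cam"]); Rw=np.array(st["orientation"]); p=np.array(st["eef_pos"])
    return p+Rw@T[:3,3], Rw@T[:3,:3]@d
def at(fr,u,v,z,st=None):
    o,d=ray(fr,u,v,st); return o+d*(z-o[2])/d[2]
def load(f): return np.load(f"pics/{f}.npy",allow_pickle=True).item()
E
python3 - <<'E'
from h import *
s=arm.read_state(); print(s)
a=snap("scene","s1"); b=snap("side","d1"); w=snap("wrist","w1")
for k in (a,b): print(k["fov_y"],k["cx"],k["cy"],-np.array(k["R"]).T@k["t"])
print(w["fov_y"],w["T_tool_cam"])
S=cv2.resize(cv2.imread("pics/s1.png"),(800,600),interpolation=cv2.INTER_CUBIC);cv2.imwrite("pics/s1b.png",S)
S=cv2.resize(cv2.imread("pics/d1.png"),(800,600),interpolation=cv2.INTER_CUBIC);cv2.imwrite("pics/d1b.png",S)
E
```

```text
{'t': 0.0, 'joint_positions': array([-73.098653  ,  33.03496765,   1.42388581,  82.38818281,
        -0.86210126,  64.68580748,  -3.23703758]), 'dq': array([-0.01319942,  0.03326622, -0.04191577,  0.02623342,  0.10864281,
       -0.07102201,  0.01751184]), 'joint_efforts': array([-1.03451031e-03, -7.65735126e+01,  2.25047976e+00, -2.85975730e+01,
        1.54304988e-02,  1.25499669e-02,  5.37751373e-05]), 'eef_pos': array([0.24942158, 0.6267232 , 0.23040497]), 'orientation': array([[-9.29118828e-01,  3.69780827e-01, -5.85250373e-04],
       [ 3.69781286e-01,  9.29117427e-01, -1.61470885e-03],
       [-5.33220527e-05, -1.71667103e-03, -9.99998525e-01]]), 'force': array([0.39147222, 0.16112996, 0.73823197]), 'moment': array([ 0.02530703, -0.04938655,  0.02785299]), 'gripper_force': 0.0, 'finger_gap': 0.08548491648156005}
50.80379762302334 256.0185848975209 187.60780953798113 [-0.08571301 -0.3058832   0.67820428]
47.12062830929544 253.87976871878823 190.47845122817768 [ 0.59546874 -0.90039653  0.87959553]
65.70646984690485 [[-3.58926674e-04 -9.64300192e-01 -2.64811273e-01  6.75536287e-02]
 [ 9.99999669e-01 -5.39465982e-04  6.09039761e-04 -1.12177997e-03]
 [-7.30153832e-04 -2.64810967e-01  9.64300067e-01 -1.41931197e-01]
 [ 0.00000000e+00  0.00000000e+00  0.00000000e+00  1.00000000e+00]]
```

View pics/s1b.png

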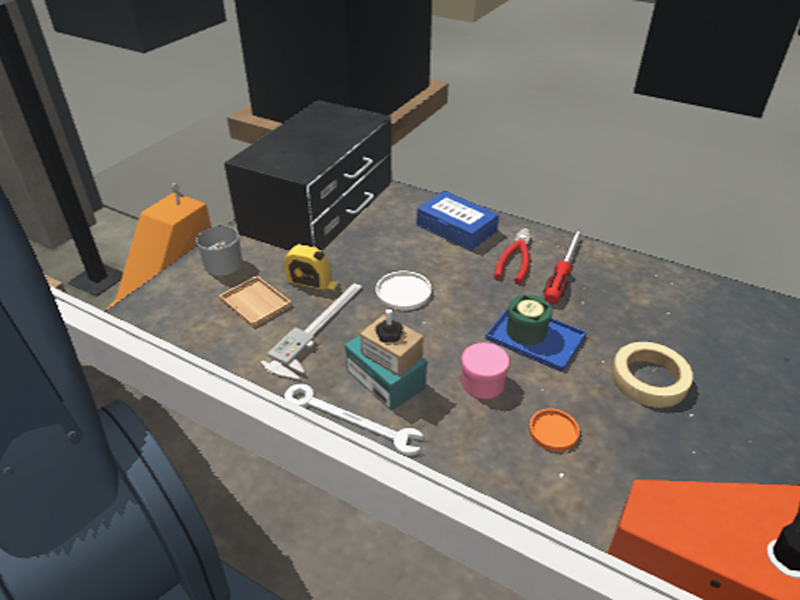

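View pics/d1b.png

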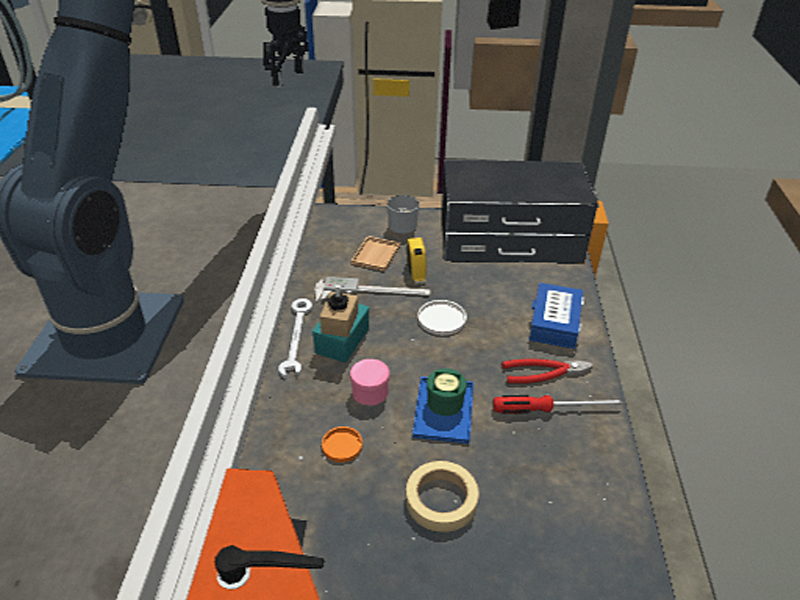

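The scene view (800-px scale) shows the pile with its stud tip at about (390,312), the tin in the blue tray at (531,305), the white dish (404,290), the orange dish (555,429) and the wooden tray (255,300). The side view agrees: pile (338,290), tin (447,380), white dish (442,315), orange dish (342,442), wooden tray (376,253).

```bash
python3 - <<'E'
from h import *
a=load("s1");b=load("d1")
k=1/1.5625
def p(n,A,B,z):
    print(n,at(a,A[0]*k,A[1]*k,z)[:2].round(4) if A else None,at(b,B[0]*k,B[1]*k,z)[:2].round(4) if B else None)
p("orange",(555,427),(342,442),.010)
p("white",(404,289),(442,315),.010)
for n,A,B in zip("abcd",[(220,297),(254,277),(292,298),(257,326)],[(352,263),(367,236),(400,242),(386,270)]):p("wood",A,B,.01)
for n,A,B in zip("abcd",[(487,335),(512,304),(586,340),(564,369)],[(413,438),(420,378),(475,385),(470,442)]):p("blue",A,B,.01)
p("tin",(531,305),(447,380),.052)
p("pink",(486,357),(369,372),.049)
p("stud",(389,312),(338,290),.137)
p("teal top corner near",(396,383),(340,347),.055)
p("calliper end",(360,286),(429,292),.005)
p("tape",(305,253),(416,241),.068)
E
```

```text
orange [ 0.4728 -0.2227] [ 0.4727 -0.2212]
white [0.6221 0.0906] [0.6254 0.0942]
wood [0.4536 0.3413] [0.4346 0.2452]
wood [0.5225 0.3275] [0.4562 0.3462]
wood [0.5105 0.2377] [0.5302 0.329 ]
wood [0.4294 0.2437] [0.5075 0.2268]
blue [ 0.5893 -0.074 ] [ 0.5839 -0.2051]
blue [ 0.6763 -0.0796] [ 0.5898 -0.0741]
blue [ 0.6543 -0.2086] [ 0.6845 -0.0836]
blue [ 0.5796 -0.1992] [ 0.674  -0.2065]
tin [ 0.6406 -0.1196] [ 0.6345 -0.1153]
pink [ 0.5086 -0.1042] [ 0.5047 -0.1038]
stud [0.4373 0.009 ] [4.431e-01 1.000e-04]
teal top corner near [ 0.4    -0.0229] [ 0.4499 -0.0541]
calliper end [0.5973 0.1617] [0.5985 0.1678]
tape [0.5603 0.2415] [0.567  0.2531]
```

Call:
jog_arm:
  moves:
    - {"claw":1,"travel":[-2,-2.4,-1],"yaw":0}
    - {"claw":1,"travel":[-5,-5.8,-2],"yaw":0}
    - {"claw":1,"travel":[-8,-9.2,-3.5],"yaw":0}
    - {"claw":1,"travel":[-11,-12.6,-5],"yaw":0}
    - {"claw":1,"travel":[-14,-16,-6.5],"yaw":0}

```text
t: 0.65
eef_pos: [0.3208, 0.4248, 0.2966]
orientation: [[-0.929, 0.37, -0.0], [0.37, 0.929, -0.0], [0.0, -0.0, -1.0]]
force: [1.2, 0.3, -0.2]
finger_gap: 0.0857
gripper_force: 0.0
```

Call:
jog_arm:
  moves:
    - {"claw":1,"travel":[-3,-3.4,0],"yaw":0}
    - {"claw":1,"travel":[-6,-6.8,0],"yaw":0}
    - {"claw":1,"travel":[-9,-10.2,0],"yaw":0}
    - {"claw":1,"travel":[-12,-13.6,0],"yaw":0}
    - {"claw":1,"travel":[-15,-17,0],"yaw":0}

```text
t: 1.15
eef_pos: [0.3972, 0.2114, 0.2964]
orientation: [[-0.929, 0.37, 0.0], [0.37, 0.929, 0.0], [-0.0, 0.0, -1.0]]
force: [0.7, 0.4, -0.2]
finger_gap: 0.0851
gripper_force: 0.0
```

Call:
jog_arm:
  moves:
    - {"claw":1,"travel":[-3,-3.4,0],"yaw":0}
    - {"claw":1,"travel":[-6,-6.8,0],"yaw":0}
    - {"claw":1,"travel":[-9,-10.2,0],"yaw":0}
    - {"claw":1,"travel":[-12,-13.6,0],"yaw":0}
    - {"claw":1,"travel":[-14.5,-17,0],"yaw":0}

```text
t: 1.65
eef_pos: [0.4693, -0.0003, 0.2963]
orientation: [[-0.929, 0.37, 0.0], [0.37, 0.929, -0.0], [-0.0, 0.0, -1.0]]
force: [0.5, 0.3, 0.0]
finger_gap: 0.0855
gripper_force: 0.0
```

```bash
cat >> h.py <<'E'
def wsnap(f):
    st=arm.read_state(); fr=snap("wrist",f); fr["st"]=dict(st); np.save(f"pics/{f}.npy",fr,allow_pickle=True)
    cv2.imwrite(f"pics/{f}b.png",cv2.resize(cv2.imread(f"pics/{f}.png"),(800,600),interpolation=cv2.INTER_CUBIC))
def go(x,y,z,yawdir=None):
    st=arm.read_state(); R=np.array(st["orientation"]); d=np.array([x,y,z])-st["eef_pos"]
    print("travel cm",(R.T@d*100).round(2))
    if yawdir is not None: # desired closing-axis direction (deg, world)
        c=np.degrees(np.arctan2(R[1,1],R[0,1])); dy=(c-yawdir+90)%180-90; print("yaw",round(dy,2),"now",round(c,2),"j7",st["joint_positions"][6])
E
python3 -c "
from h import *
wsnap('w2')"
```

```text
(no output)
```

View pics/w2b.png

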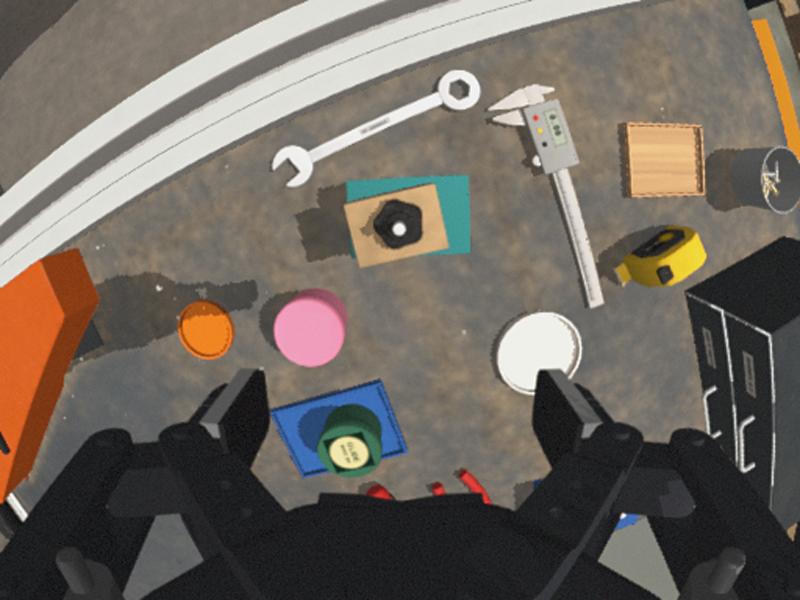

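The wrist view shows everything: stud tip (399,229), brown top corners (344,202),(437,184),(449,249),(360,267), teal top corners (348,177),(469,176),(471,253), the trays and dishes as listed in the script below, and the tin lid at about (349,450).

```bash
python3 - <<'E'
from h import *
w=load("w2");st=w["st"];k=1/1.5625
P=lambda u,v,z:at(w,u*k,v*k,z,st)[:2]
def quad(n,pts,z):
    q=np.array([P(*p,z) for p in pts]); e=np.diff(np.vstack([q,q[:1]]),axis=0)
    print(n,"c",q.mean(0).round(4),"len",np.linalg.norm(e,axis=1).round(4),"ang",(np.degrees(np.arctan2(e[:,1],e[:,0]))%180).round(1))
    return q
print("stud",P(399,229,.137),"star",P(398,222,.108))
quad("brown",[(344,202),(437,184),(449,249),(360,267)],.095)
quad("teal3",[(348,177),(469,176),(471,253)],.055)
quad("wood",[(623,123),(704,125),(704,197),(629,195)],.01)
quad("blue",[(271,409),(381,380),(407,450),(304,476)],.01)
print("white",P(539,353,.01),"orange",P(206,330,.01),"tin",P(349,450,.052),"pink",P(309,327,.049))
print("wrdia",np.linalg.norm(P(497,353,.01)-P(581,353,.01)))
print("wrench",P(293,165,.01),P(459,90,.01),"call",P(605,305,.01),P(497,110,.01),P(553,88,.01),P(600,303,.01), "tape",P(665,255,.068))
E
```

```text
stud [0.43838483 0.01026407] star [0.4365534  0.01017731]
brown c [0.44   0.0083] len [0.0697 0.0495 0.0683 0.0504] ang [ 79.1 169.5  79.9 171. ]
teal3 c [0.4355 0.0387] len [0.0992 0.0646 0.1204] ang [ 68.9 161.   36.5]
wood c [0.4788 0.2886] len [0.1032 0.0777 0.0969 0.0722] ang [ 74.8 160.7  71.6 165.6]
blue c [ 0.6273 -0.1343] len [0.1248 0.0897 0.1243 0.0926] ang [ 85.5 175.7  86.9 176. ]
white [0.62054882 0.09156074] orange [ 0.47101467 -0.21851151] tin [ 0.62902096 -0.11929744] pink [ 0.49869949 -0.10079638]
wrdia 0.09192811194155555
wrench [ 0.35862728 -0.0637092 ] [0.35120679 0.10363467] call [0.59851571 0.1738133 ] [0.38047489 0.13001212] [0.3769184  0.19030271] [0.59426075 0.16893659] tape [0.55042821 0.22483885]
```

```bash
python3 -c "
from h import *
go(.4383,.0103,.16)"
```

```text
travel cm [ 3.66  0.5  13.65]
```

Call:
jog_arm:
  moves:
    - {"claw":0.5,"travel":[2,0.3,2],"yaw":0}
    - {"claw":0.5,"travel":[3.3,0.5,5],"yaw":0}
    - {"claw":0.5,"travel":[3.3,0.5,8],"yaw":0}
    - {"claw":0.5,"travel":[3.3,0.5,11],"yaw":0}
    - {"claw":0.5,"travel":[3.3,0.5,13],"yaw":0}

```text
t: 2.2
eef_pos: [0.4391, 0.0188, 0.1647]
orientation: [[-0.929, 0.37, -0.002], [0.37, 0.929, -0.0], [0.001, -0.001, -1.0]]
force: [0.9, 0.3, 0.4]
finger_gap: 0.0426
gripper_force: 0.0
```

```bash
python3 -c "
from h import *
go(.4383,.0103,.108)
wsnap('w3')"
```

```text
travel cm [-0.25 -0.82  5.67]
```

View pics/w3b.png

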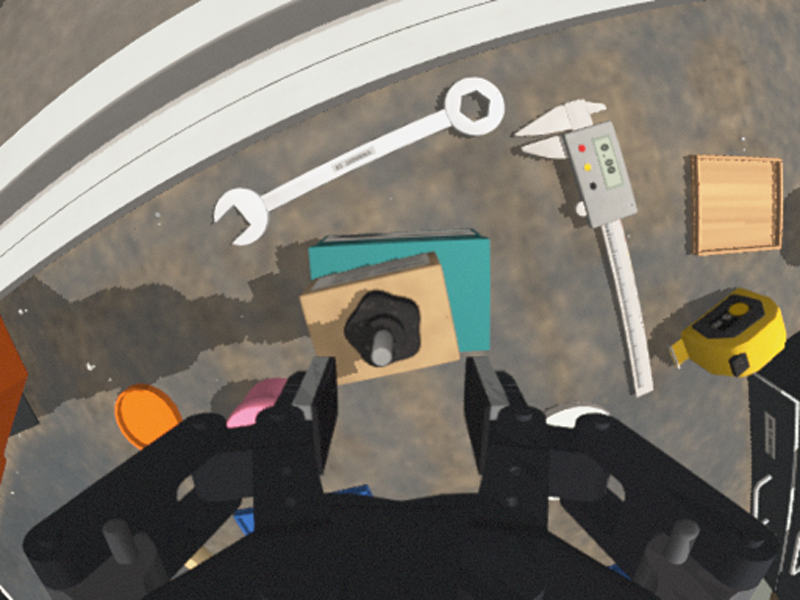

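```bash
python3 -c "
from h import *
print(load('w2')['st']['eef_pos'],load('w2')['st']['dq'],load('w3')['st']['eef_pos'])
s=arm.read_state();print(s['eef_pos'],s['dq'],s['t'])
w=load('w3');st=w['st'];k=1/1.5625
P=lambda u,v,z:at(w,u*k,v*k,z,st)[:2]
print('stud',P(381,356,.137),'base',P(383,327,.108),'hub',P(383,333,.116))
q=np.array([P(*p,.095) for p in [(301,295),(440,264),(460,357),(335,383)]]);print(q, q.mean(0))
"
```

```text
[ 4.69318998e-01 -2.76443995e-04  2.96349314e-01] [ 41.71560494   9.20669329  14.54460802 -10.30265661  -6.28888841
   2.67323254  58.05546488] [0.43907055 0.01883944 0.1646682 ]
[0.43801525 0.01878347 0.16263809] [-0.50112495 -2.14304034  0.50154583 -2.6199378   1.63651292  6.73070088
 -1.75545243] 2.25
stud [0.43761604 0.01018346] base [0.43539675 0.01085104] hub [0.43555866 0.01108919]
[[ 0.40998196 -0.02174482]
 [ 0.42055997  0.04501313]
 [ 0.46788754  0.03807878]
 [ 0.45806851 -0.0253116 ]] [0.43912449 0.00900887]
```

Call:
jog_arm:
  moves:
    - {"claw":0.5,"travel":[-0.2,-0.8,0.5],"yaw":0}
    - {"claw":0.5,"travel":[-0.2,-0.8,2],"yaw":0}
    - {"claw":0.5,"travel":[-0.2,-0.8,3],"yaw":0}
    - {"claw":0.5,"travel":[-0.2,-0.8,4],"yaw":0}
    - {"claw":0.5,"travel":[-0.2,-0.8,4],"yaw":0}

```text
t: 2.75
eef_pos: [0.4386, 0.0104, 0.1257]
orientation: [[-0.929, 0.37, -0.001], [0.37, 0.929, -0.0], [0.001, -0.001, -1.0]]
force: [0.1, 0.3, 0.3]
finger_gap: 0.0428
gripper_force: 0.0
```

```bash
python3 -c "
from h import *
print(arm.read_state()['eef_pos']);go(.437,.0105,.109)"
```

```text
[0.43858507 0.01035326 0.12567392]
travel cm [ 0.15 -0.04  1.67]
```

Call:
jog_arm:
  moves:
    - {"claw":0.5,"travel":[0.1,0,0.8],"yaw":0}
    - {"claw":0.5,"travel":[0.1,0,1.6],"yaw":0}
    - {"claw":0.5,"travel":[0.1,0,1.7],"yaw":0}
    - {"claw":0.0,"travel":[0.1,0,1.7],"yaw":0}
    - {"claw":0.0,"travel":[0.1,0,1.7],"yaw":0}

```text
t: 3.25
eef_pos: [0.4382, 0.0107, 0.1095]
orientation: [[-0.929, 0.37, 0.0], [0.37, 0.929, -0.0], [-0.0, 0.0, -1.0]]
force: [-3.7, -1.1, 11.6]
finger_gap: 0.0153
gripper_force: 60.7
```

Call:
jog_arm:
  moves:
    - {"claw":0,"travel":[0,0,0],"yaw":0}
    - {"claw":0,"travel":[0,0,0],"yaw":0}
    - {"claw":0,"travel":[0,0,0],"yaw":0}
    - {"claw":0,"travel":[0,0,0],"yaw":0}
    - {"claw":0.0,"travel":[0,0,0],"yaw":0}

```text
t: 3.75
eef_pos: [0.4381, 0.0107, 0.1096]
orientation: [[-0.929, 0.37, 0.0], [0.37, 0.929, 0.0], [-0.0, 0.0, -1.0]]
force: [-1.1, 0.0, 7.4]
finger_gap: 0.0145
gripper_force: 58.7
```

Call:
jog_arm:
  moves:
    - {"claw":0,"travel":[0,0,-0.3],"yaw":0}
    - {"claw":0,"travel":[0,0,-0.8],"yaw":0}
    - {"claw":0,"travel":[0,0,-1.5],"yaw":0}
    - {"claw":0,"travel":[0,0,-2.5],"yaw":0}
    - {"claw":0.0,"travel":[0,0,-3],"yaw":0}

```text
t: 4.25
eef_pos: [0.4385, 0.0108, 0.1405]
orientation: [[-0.929, 0.37, 0.001], [0.37, 0.929, 0.0], [-0.001, 0.001, -1.0]]
force: [0.5, -0.5, -0.4]
finger_gap: 0.0149
gripper_force: 58.6
```

```bash
python3 -c "
from h import *
wsnap('w4');s=snap('side','d4')
im=cv2.imread('pics/w4b.png')[150:600,200:600]
d=cv2.resize(cv2.imread('pics/d4.png')[90:240,150:280],None,fx=3,fy=3,interpolation=cv2.INTER_CUBIC)
h=np.zeros((450,790,3),np.uint8);h[:,:400]=im;h[:,400:]=d[:450,:390];cv2.imwrite('pics/c4.png',h);print(arm.read_state()['finger_gap'])"
```

```text
0.014857333672612343
```

View pics/c4.png

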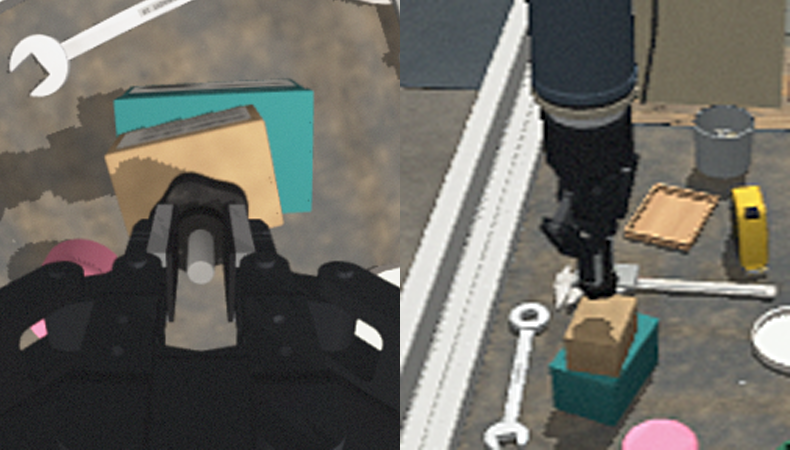

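The knob hangs upright in the fingers, held at the hub; the brown and teal cartons stayed put.

```bash
python3 -c "
from h import *
a=load('s1');b=load('d1');k=1/1.5625
for z in (0,.05,.1): print(z,[at(b,u*k,v*k,z)[:2].round(3) for u,v in [(277,473),(305,550),(318,600),(322,563)]],[at(a,u*k,v*k,z)[:2].round(3) for u,v in [(636,481),(612,550),(780,484)]])
go(.472,-.221,.14,68);print(arm.read_state()['eef_pos'])"
```

```text
0 [array([ 0.38 , -0.279]), array([ 0.444, -0.402]), array([ 0.473, -0.471]), array([ 0.47, -0.42])] [array([ 0.451, -0.336]), array([ 0.347, -0.335]), array([ 0.536, -0.491])]
0.05 [array([ 0.392, -0.314]), array([ 0.452, -0.431]), array([ 0.48 , -0.496]), array([ 0.477, -0.447])] [array([ 0.412, -0.334]), array([ 0.315, -0.333]), array([ 0.49 , -0.477])]
0.1 [array([ 0.404, -0.35 ]), array([ 0.461, -0.459]), array([ 0.487, -0.52 ]), array([ 0.484, -0.474])] [array([ 0.372, -0.332]), array([ 0.283, -0.331]), array([ 0.444, -0.464])]
travel cm [-11.68 -20.31   0.03]
yaw 0.3 now 68.3 j7 70.66471973639423
[0.4386101  0.01086885 0.14027702]
```

Call:
jog_arm:
  moves:
    - {"claw":0,"travel":[-1,-1.7,0],"yaw":0}
    - {"claw":0,"travel":[-2.7,-4.7,0],"yaw":0}
    - {"claw":0,"travel":[-4.7,-8.2,0],"yaw":0}
    - {"claw":0,"travel":[-6.7,-11.7,0],"yaw":0}
    - {"claw":0.0,"travel":[-8.7,-15.2,0],"yaw":0}

```text
t: 4.85
eef_pos: [0.4627, -0.164, 0.1392]
orientation: [[-0.929, 0.369, -0.0], [0.369, 0.929, 0.0], [0.0, 0.0, -1.0]]
force: [2.1, -0.2, -0.5]
finger_gap: 0.015
gripper_force: 58.6
```

Call:
jog_arm:
  moves:
    - {"claw":0,"travel":[-1.5,-2.6,1],"yaw":0}
    - {"claw":0,"travel":[-2.5,-4.3,3],"yaw":0}
    - {"claw":0,"travel":[-3,-5.1,5],"yaw":0}
    - {"claw":0,"travel":[-3,-5.1,6.5],"yaw":0}
    - {"claw":0.0,"travel":[-3,-5.1,6.5],"yaw":0}

```text
t: 5.35
eef_pos: [0.4703, -0.2209, 0.0724]
orientation: [[-0.929, 0.37, -0.004], [0.37, 0.929, 0.001], [0.004, -0.0, -1.0]]
force: [-1.3, 0.8, 0.4]
finger_gap: 0.0148
gripper_force: 58.6
```

```bash
python3 -c "
from h import *
wsnap('w5');s=snap('side','d5')
im=cv2.imread('pics/w5b.png')[100:600,150:600]
d=cv2.resize(cv2.imread('pics/d5.png')[200:320,170:255],None,fx=4,fy=4,interpolation=cv2.INTER_CUBIC)
h=np.zeros((500,790,3),np.uint8);h[:,:450]=im;h[:480,450:]=d[:,:340];cv2.imwrite('pics/c5.png',h);go(.472,-.221,.02)"
```

```text
travel cm [-0.06  0.01  5.43]
```

View pics/c5.png

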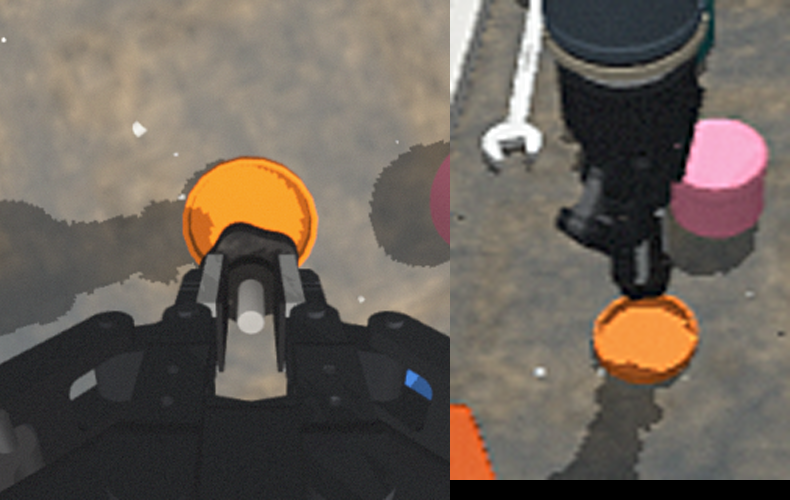

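The knob hangs above the orange dish; the dish's rim is centred near (250,222) in the left crop, i.e. (400,322) in the 800-px frame.

```bash
python3 -c "
from h import *
w=load('w5');st=w['st'];k=1/1.5625
P=lambda u,v,z:at(w,u*k,v*k,z,st)[:2]
print(P(333,322,.01),P(467,322,.01),P(400,256,.01),P(400,322,.01),st['eef_pos'])
l=P(333,322,.01);print(np.linalg.norm(l-P(467,322,.01)))"
```

```text
[ 0.45740025 -0.25049457] [ 0.48055411 -0.19252906] [ 0.44023032 -0.21003435] [ 0.46890721 -0.22148547] [ 0.47033614 -0.22090472  0.0724179 ]
0.06241876808499114
```

Call:
jog_arm:
  moves:
    - {"claw":0,"travel":[0,0,1.5],"yaw":0}
    - {"claw":0,"travel":[0,0,3.5],"yaw":0}
    - {"claw":0,"travel":[0,0,4.8],"yaw":0}
    - {"claw":0,"travel":[0,0,5.3],"yaw":0}
    - {"claw":0.0,"travel":[0,0,5.3],"yaw":0}

```text
t: 5.95
eef_pos: [0.4719, -0.2209, 0.0216]
orientation: [[-0.929, 0.369, 0.0], [0.369, 0.929, 0.0], [-0.0, 0.0, -1.0]]
force: [0.2, -0.3, -0.4]
finger_gap: 0.0148
gripper_force: 58.6
```

Call:
jog_arm:
  moves:
    - {"claw":0,"travel":[0,0,0],"yaw":0}
    - {"claw":0,"travel":[0,0,0],"yaw":0}
    - {"claw":0,"travel":[0,0,0],"yaw":0}
    - {"claw":0,"travel":[0,0,0],"yaw":0}
    - {"claw":0.0,"travel":[0,0,0],"yaw":0}

```text
t: 6.45
eef_pos: [0.4717, -0.2211, 0.0215]
orientation: [[-0.929, 0.37, 0.0], [0.37, 0.929, -0.0], [-0.0, -0.0, -1.0]]
force: [-0.9, -0.3, -0.6]
finger_gap: 0.015
gripper_force: 58.6
```

Lower 3 mm more, feel for contact, then open.

Call:
jog_arm:
  moves:
    - {"claw":0,"travel":[0,0,0.15],"yaw":0}
    - {"claw":0,"travel":[0,0,0.3],"yaw":0}
    - {"claw":0,"travel":[0,0,0.35],"yaw":0}
    - {"claw":0,"travel":[0,0,0.35],"yaw":0}
    - {"claw":0.0,"travel":[0,0,0.35],"yaw":0}

```text
t: 6.95
eef_pos: [0.4716, -0.2211, 0.0177]
orientation: [[-0.929, 0.37, -0.0], [0.37, 0.929, -0.0], [0.0, -0.0, -1.0]]
force: [-0.2, 0.8, -0.8]
finger_gap: 0.0148
gripper_force: 58.6
```

Call:
jog_arm:
  moves:
    - {"claw":0,"travel":[0,0,0.07],"yaw":0}
    - {"claw":0,"travel":[0,0,0.07],"yaw":0}
    - {"claw":0.4,"travel":[0,0,0.07],"yaw":0}
    - {"claw":0.5,"travel":[0,0,0.07],"yaw":0}
    - {"claw":0.5,"travel":[0,0,0.07],"yaw":0}

```text
t: 7.45
eef_pos: [0.4717, -0.2211, 0.017]
orientation: [[-0.929, 0.37, -0.0], [0.37, 0.929, -0.0], [0.0, -0.0, -1.0]]
force: [0.5, -0.5, -0.9]
finger_gap: 0.0427
gripper_force: 0.0
```

Call:
jog_arm:
  moves:
    - {"claw":0.5,"travel":[0,0,-0.5],"yaw":0}
    - {"claw":0.6,"travel":[0,0,-2.5],"yaw":0}
    - {"claw":0.6,"travel":[0,0,-6],"yaw":0}
    - {"claw":0.7,"travel":[0,0,-10],"yaw":0}
    - {"claw":0.8,"travel":[0,0,-14],"yaw":0}

```text
t: 7.95
eef_pos: [0.4712, -0.221, 0.1587]
orientation: [[-0.929, 0.37, -0.001], [0.37, 0.929, 0.0], [0.001, -0.0, -1.0]]
force: [0.1, 0.3, 0.6]
finger_gap: 0.0679
gripper_force: 0.0
```

Call:
jog_arm:
  moves:
    - {"claw":0.8,"travel":[2,3.5,0],"yaw":-3}
    - {"claw":0.9,"travel":[4,7,0],"yaw":-6}
    - {"claw":1,"travel":[6,10.5,0],"yaw":-9}
    - {"claw":1,"travel":[8,14,0],"yaw":-12}
    - {"claw":1,"travel":[9.5,17,0],"yaw":-12}

```text
t: 8.45
eef_pos: [0.4455, -0.0261, 0.1575]
orientation: [[-0.986, 0.166, 0.0], [0.166, 0.986, 0.0], [-0.0, 0.0, -1.0]]
force: [0.8, -0.1, -0.7]
finger_gap: 0.0853
gripper_force: 0.0
```

```bash
python3 -c "
from h import *
s=snap('side','d6'); w=snap('scene','s6');wsnap('w6')
a=cv2.resize(cv2.imread('pics/s6.png')[240:300,320:400],None,fx=4,fy=4,interpolation=cv2.INTER_CUBIC)
d=cv2.resize(cv2.imread('pics/d6.png')[240:300,180:260],None,fx=4,fy=4,interpolation=cv2.INTER_CUBIC)
im=cv2.imread('pics/w6b.png')
im[:240,:320]=a;im[:240,480:]=d;cv2.imwrite('pics/c6.png',im)
print(arm.read_state()['eef_pos'])"
```

```text
[ 0.4461235  -0.02592223  0.15740234]
```

View pics/c6.png

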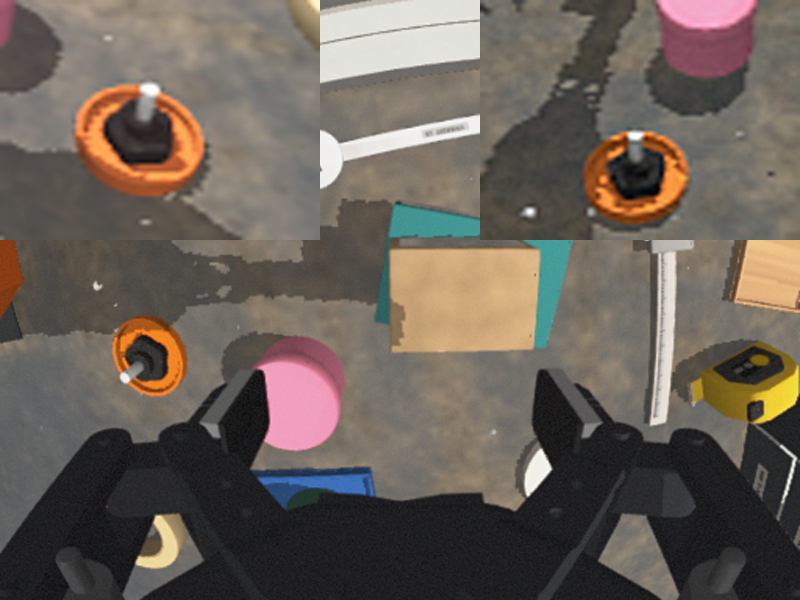

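The knob stands upright in the orange dish, stud up. The brown carton's top shows its corners at (391,250), (539,246), (534,348), (391,352).

```bash
python3 -c "
from h import *
w=load('w6');st=w['st'];k=1/1.5625
q=np.array([at(w,u*k,v*k,.095,st)[:2] for u,v in [(391,250),(539,246),(534,348),(391,352)]]);e=np.diff(np.vstack([q,q[:1]]),axis=0)
print(q.mean(0),np.linalg.norm(e,axis=1),np.degrees(np.arctan2(e[:,1],e[:,0]))%180)
print(st['joint_positions'])
go(.4393,.0085,.16,170)
P=lambda u,v,z:at(w,u*k,v*k,z,st)[:2]
print('teal',P(397,202,.055),P(376,322,.055),P(546,347,.055))
"
```

```text
[0.43930062 0.0072429 ] [0.06765629 0.0498057  0.06930985 0.04853334] [ 82.77904468 172.29383055  81.69238664 170.34300458]
[-11.02186603  19.79982178  10.8166147  121.36619167  -5.92416476
  39.32322532  84.42385033]
travel cm [ 1.24  3.28 -0.26]
yaw -89.46 now 80.54 j7 84.56044267969084
teal [ 0.39230698 -0.01701063] [ 0.45527189 -0.0392585 ] [0.48694073 0.05529016]
```

Call:
jog_arm:
  moves:
    - {"claw":1,"travel":[0.3,0.7,0],"yaw":8}
    - {"claw":1,"travel":[0.6,1.4,0],"yaw":16}
    - {"claw":1,"travel":[0.9,2.1,0],"yaw":24}
    - {"claw":1,"travel":[1.1,2.8,0],"yaw":32}
    - {"claw":1,"travel":[1.2,3.3,0],"yaw":40}

```text
t: 9.1
eef_pos: [0.4401, 0.0056, 0.1573]
orientation: [[-0.641, 0.767, 0.0], [0.767, 0.641, -0.0], [-0.0, -0.0, -1.0]]
force: [0.5, -0.2, 0.0]
finger_gap: 0.0854
gripper_force: 0.0
```

Call:
jog_arm:
  moves:
    - {"claw":1,"travel":[0,0,0],"yaw":8.5}
    - {"claw":1,"travel":[0,0,0],"yaw":17}
    - {"claw":1,"travel":[0,0,0],"yaw":25.5}
    - {"claw":1,"travel":[0,0,0],"yaw":34}
    - {"claw":1,"travel":[0,0,0],"yaw":42.5}

```text
t: 9.6
eef_pos: [0.4402, 0.0052, 0.1574]
orientation: [[0.046, 0.999, 0.0], [0.999, -0.046, -0.0], [-0.0, 0.001, -1.0]]
force: [0.9, -0.0, -0.3]
finger_gap: 0.0854
gripper_force: 0.0
```

Call:
jog_arm:
  moves:
    - {"claw":1,"travel":[0,0,0],"yaw":4}
    - {"claw":1,"travel":[0,0,0],"yaw":7}
    - {"claw":1,"travel":[0,0,0],"yaw":7}
    - {"claw":1,"travel":[0,0,0],"yaw":7}
    - {"claw":1,"travel":[0,0,0],"yaw":7}

```text
t: 10.1
eef_pos: [0.4401, 0.006, 0.1572]
orientation: [[0.159, 0.987, 0.0], [0.987, -0.159, -0.0], [-0.0, 0.0, -1.0]]
force: [-0.2, -0.5, 0.3]
finger_gap: 0.0856
gripper_force: 0.0
```

```bash
python3 -c "
from h import *
go(.4393,.0078,.078,171);print(arm.read_state()['eef_pos'])
"
```

```text
travel cm [ 0.16 -0.11  7.92]
yaw -0.17 now -9.17 j7 8.108857716638502
[0.44007936 0.00604219 0.1572158 ]
```

Call:
jog_arm:
  moves:
    - {"claw":1,"travel":[0.15,-0.1,2],"yaw":0}
    - {"claw":1,"travel":[0.15,-0.1,5],"yaw":0}
    - {"claw":1,"travel":[0.15,-0.1,8],"yaw":0}
    - {"claw":1,"travel":[0.15,-0.1,9.4],"yaw":0}
    - {"claw":1,"travel":[0.15,-0.1,9.4],"yaw":0}

```text
t: 10.6
eef_pos: [0.4383, 0.0078, 0.0617]
orientation: [[0.16, 0.987, -0.003], [0.987, -0.16, -0.0], [-0.001, -0.003, -1.0]]
force: [0.9, -0.2, 0.1]
finger_gap: 0.0853
gripper_force: 0.0
```

Call:
jog_arm:
  moves:
    - {"claw":0.7,"travel":[0,0,0],"yaw":0}
    - {"claw":0.5,"travel":[0,0,0],"yaw":0}
    - {"claw":0.3,"travel":[0,0,0],"yaw":0}
    - {"claw":0.3,"travel":[0,0,0],"yaw":0}
    - {"claw":0.3,"travel":[0,0,0],"yaw":0}

```text
t: 11.1
eef_pos: [0.4399, 0.0082, 0.0642]
orientation: [[0.16, 0.987, 0.002], [0.987, -0.16, 0.0], [0.001, 0.002, -1.0]]
force: [-0.4, 0.2, 7.0]
finger_gap: 0.0488
gripper_force: 61.7
```

Call:
jog_arm:
  moves:
    - {"claw":0.3,"travel":[0,0,-0.5],"yaw":0}
    - {"claw":0.3,"travel":[0,0,-2],"yaw":0}
    - {"claw":0.3,"travel":[0,0,-5],"yaw":0}
    - {"claw":0.3,"travel":[0,0,-9],"yaw":0}
    - {"claw":0.3,"travel":[0,0,-13],"yaw":0}

```text
t: 11.6
eef_pos: [0.4386, 0.0079, 0.1949]
orientation: [[0.16, 0.987, -0.001], [0.987, -0.16, -0.001], [-0.001, -0.001, -1.0]]
force: [0.6, 1.2, -1.1]
finger_gap: 0.0488
gripper_force: 62.2
```

Call:
jog_arm:
  moves:
    - {"claw":0.3,"travel":[2,0,-1],"yaw":0}
    - {"claw":0.3,"travel":[5.5,0,-1],"yaw":0}
    - {"claw":0.3,"travel":[9,0,-1],"yaw":0}
    - {"claw":0.3,"travel":[12,0,-1],"yaw":0}
    - {"claw":0.3,"travel":[14,0,-1],"yaw":0}

```text
t: 12.1
eef_pos: [0.4615, 0.1489, 0.2037]
orientation: [[0.158, 0.988, 0.0], [0.988, -0.158, 0.001], [0.001, 0.0, -1.0]]
force: [0.7, -0.3, -0.8]
finger_gap: 0.0492
gripper_force: 62.2
```

Call:
jog_arm:
  moves:
    - {"claw":0.3,"travel":[0,0,0],"yaw":0}
    - {"claw":0.3,"travel":[0,0,0],"yaw":0}
    - {"claw":0.3,"travel":[0,0,0],"yaw":0}
    - {"claw":0.3,"travel":[0,0,0],"yaw":0}
    - {"claw":0.3,"travel":[0,0,0],"yaw":0}

```text
t: 12.6
eef_pos: [0.4616, 0.1456, 0.2033]
orientation: [[0.161, 0.987, 0.0], [0.987, -0.161, 0.0], [0.0, 0.0, -1.0]]
force: [0.5, -0.0, -1.3]
finger_gap: 0.0495
gripper_force: 62.2
```

```bash
python3 -c "
from h import *
wsnap('w7');go(.479,.288,.1,163)"
```

```text
travel cm [14.32 -0.58 10.32]
yaw 7.73 now -9.27 j7 -10.602303611853195
```

View pics/w7b.png

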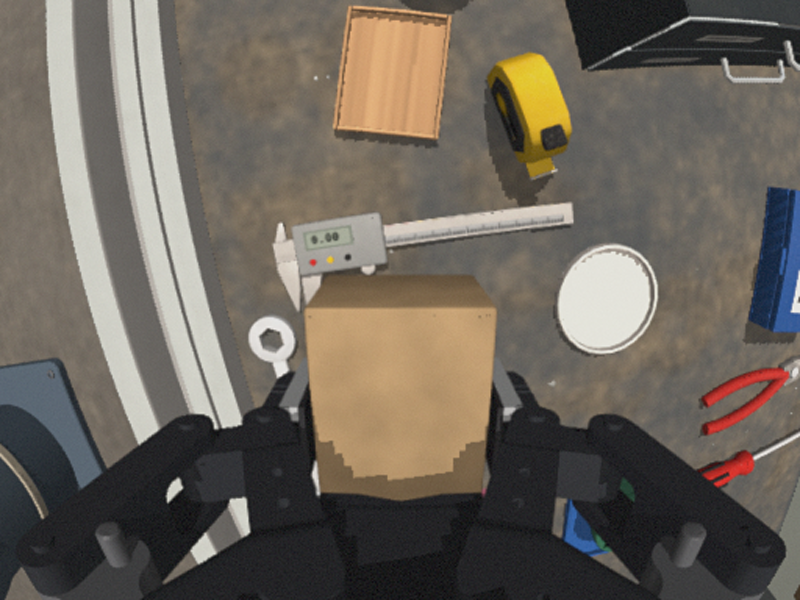

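The brown carton hangs level in the gripper. The wooden tray's rim corners are at (349,6), (452,12), (438,138), (334,131); the white dish's rim is centred at (607,298).

```bash
python3 -c "
from h import *
w=load('w7');st=w['st'];k=1/1.5625
P=lambda u,v,z:at(w,u*k,v*k,z,st)[:2]
q=np.array([P(u,v,.01) for u,v in [(349,6),(452,12),(438,138),(334,131)]]);e=np.diff(np.vstack([q,q[:1]]),axis=0)
print(q,q.mean(0),np.linalg.norm(e,axis=1),np.degrees(np.arctan2(e[:,1],e[:,0]))%180)
print('white',P(607,298,.01),P(557,298,.01),P(658,298,.01),P(607,244,.01),P(607,354,.01))
T=.2033-.0642+.095
q=np.array([P(u,v,T) for u,v in [(306,308),(496,308)]]);print(q,np.degrees(np.arctan2(*(q[1]-q[0])[::-1])), st['eef_pos'])
print('tape',P(495,95,.068),P(540,55,.068),P(570,130,.068),P(525,165,.02))
"
```

```text
[[0.45578144 0.34437627]
 [0.52859569 0.32743671]
 [0.50251285 0.23377468]
 [0.43028053 0.25133252]] [0.47929263 0.28923005] [0.0747587  0.09722597 0.07433563 0.09647505] [166.90362036  74.43864026 166.33781836  74.6730687 ]
white [0.62039653 0.09517231] [0.5771914  0.10218995] [0.66930799 0.08724215] [0.62285395 0.13888533] [0.61945074 0.0463    ]
[[0.44288827 0.1827048 ]
 [0.49028665 0.17495064]] -9.291019461287313 [0.46163231 0.14562912 0.20327536]
tape [0.53531482 0.25155656] [0.56802308 0.27453547] [0.57943871 0.22577568] [0.5601839  0.20637536]
```

```bash
python3 -c "
from h import *
b=load('d1');a=load('s1');k=1/1.5625
print(at(b,443*k,262*k,0),at(a,309*k,247*k,0),at(a,227*k,165*k,.15), at(b,443*k,160*k,.15),'can',at(b,402*k,232*k,0),at(b,402*k,202*k,.06))
go(.4795,.290,.1,166);"
```

```text
[6.25294648e-01 2.76929223e-01 1.11022302e-16] [0.65100744 0.30730688 0.        ] [0.61353595 0.43701572 0.15      ] [0.61511002 0.44649889 0.15      ] can [0.53156812 0.38235902 0.        ] [0.5289197  0.41251452 0.06      ]
travel cm [14.52 -0.56 10.32]
yaw 4.73 now -9.27 j7 -10.602303611853195
```

Call:
jog_arm:
  moves:
    - {"claw":0.3,"travel":[2,0,0],"yaw":1}
    - {"claw":0.3,"travel":[5.5,-0.2,0],"yaw":2}
    - {"claw":0.3,"travel":[9,-0.4,0],"yaw":3}
    - {"claw":0.3,"travel":[12.5,-0.5,1],"yaw":4}
    - {"claw":0.3,"travel":[14.5,-0.6,3],"yaw":4.7}

```text
t: 13.15
eef_pos: [0.4797, 0.2939, 0.1735]
orientation: [[0.239, 0.971, 0.002], [0.971, -0.239, 0.002], [0.003, 0.001, -1.0]]
force: [-0.6, 0.7, -1.4]
finger_gap: 0.0494
gripper_force: 62.3
```

Call:
jog_arm:
  moves:
    - {"claw":0.3,"travel":[0,0,2],"yaw":0}
    - {"claw":0.3,"travel":[0,0,5],"yaw":0}
    - {"claw":0.3,"travel":[0,0,8],"yaw":0}
    - {"claw":0.3,"travel":[0,0,10],"yaw":0}
    - {"claw":0.3,"travel":[0,0,11],"yaw":0}

```text
t: 13.65
eef_pos: [0.4782, 0.2898, 0.0614]
orientation: [[0.241, 0.971, -0.002], [0.971, -0.241, -0.001], [-0.002, -0.002, -1.0]]
force: [-0.7, 0.3, -0.5]
finger_gap: 0.0488
gripper_force: 62.3
```

Call:
jog_arm:
  moves:
    - {"claw":0.3,"travel":[0,0,0],"yaw":0}
    - {"claw":0.3,"travel":[0,0,0],"yaw":0}
    - {"claw":0.3,"travel":[0,0,0],"yaw":0}
    - {"claw":0.3,"travel":[0,0,0],"yaw":0}
    - {"claw":0.3,"travel":[0,0,0],"yaw":0}

```text
t: 14.15
eef_pos: [0.4792, 0.2908, 0.0638]
orientation: [[0.24, 0.971, 0.001], [0.971, -0.24, 0.001], [0.001, 0.001, -1.0]]
force: [1.1, -0.4, -1.3]
finger_gap: 0.0491
gripper_force: 62.3
```

```bash
python3 -c "
from h import *
go(.4795,.290,.014,166)
wsnap('w8');s=snap('scene','s8')
im=cv2.imread('pics/w8b.png')[150:550,200:600]
d=cv2.resize(cv2.imread('pics/s8.png')[140:240,110:207],None,fx=4,fy=4,interpolation=cv2.INTER_CUBIC)
cv2.imwrite('pics/c8.png',np.hstack([im,d]))"
```

```text
travel cm [-0.07  0.05  4.98]
yaw 0.11 now -13.89 j7 -18.40946288558217
```

View pics/c8.png

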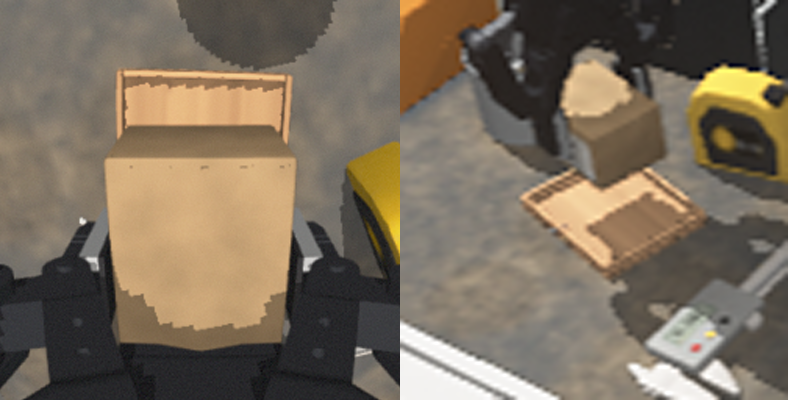

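The carton hangs aligned over the wooden tray, its centre about 4 px off the tray's centre line. I check finger clearance to the tape measure before lowering.

```bash
python3 -c "
from h import *
w=load('w7');T=np.array(w['T_tool_cam']);k=1/1.5625
st=dict(orientation=np.eye(3),eef_pos=np.zeros(3))
for u,v in [(500,372),(510,400),(545,415),(590,420),(640,425),(690,460),(760,510),(780,550)]:
  o,d=ray(w,u*k,v*k,st)
  for X in (.01,.02):
    print((u,v),(o+d*(X-o[0])/d[0]).round(3),end=' ')
  print()
"
```

```text
(500, 372) [ 0.01   0.029 -0.018] (500, 372) [ 0.02   0.024 -0.04 ] 
(510, 400) [ 0.01   0.028 -0.036] (510, 400) [ 0.02   0.023 -0.055] 
(545, 415) [ 0.01   0.035 -0.045] (545, 415) [ 0.02   0.029 -0.062] 
(590, 420) [ 0.01   0.046 -0.049] (590, 420) [ 0.02   0.038 -0.065] 
(640, 425) [ 0.01   0.058 -0.053] (640, 425) [ 0.02   0.048 -0.069] 
(690, 460) [ 0.01   0.063 -0.07 ] (690, 460) [ 0.02   0.052 -0.083] 
(760, 510) [ 0.01   0.069 -0.091] (760, 510) [ 0.02   0.057 -0.1  ] 
(780, 550) [ 0.01   0.066 -0.102] (780, 550) [ 0.02   0.054 -0.109]
```

Call:
jog_arm:
  moves:
    - {"claw":0.3,"travel":[0.3,-0.3,0.5],"yaw":0}
    - {"claw":0.3,"travel":[0.3,-0.3,2],"yaw":0}
    - {"claw":0.3,"travel":[0.3,-0.3,3.5],"yaw":0}
    - {"claw":0.3,"travel":[0.3,-0.3,4.7],"yaw":0}
    - {"claw":0.3,"travel":[0.3,-0.3,4.9],"yaw":0}

```text
t: 14.75
eef_pos: [0.4759, 0.2939, 0.0126]
orientation: [[0.24, 0.971, -0.002], [0.971, -0.24, -0.001], [-0.002, -0.002, -1.0]]
force: [-0.4, -0.7, -1.0]
finger_gap: 0.0493
gripper_force: 62.3
```

Call:
jog_arm:
  moves:
    - {"claw":0.3,"travel":[0,0,0],"yaw":0}
    - {"claw":0.3,"travel":[0,0,0.1],"yaw":0}
    - {"claw":0.3,"travel":[0,0,0.1],"yaw":0}
    - {"claw":0.3,"travel":[0,0,0.15],"yaw":0}
    - {"claw":0.3,"travel":[0,0,0.15],"yaw":0}

```text
t: 15.25
eef_pos: [0.4768, 0.2942, 0.0129]
orientation: [[0.24, 0.971, 0.0], [0.971, -0.24, 0.0], [0.0, 0.0, -1.0]]
force: [-0.5, -0.1, -0.6]
finger_gap: 0.0492
gripper_force: 62.3
```

Call:
jog_arm:
  moves:
    - {"claw":0.3,"travel":[0,0,0.06],"yaw":0}
    - {"claw":0.62,"travel":[0,0,0.06],"yaw":0}
    - {"claw":0.68,"travel":[0,0,0.06],"yaw":0}
    - {"claw":0.68,"travel":[0,0,0.06],"yaw":0}
    - {"claw":0.68,"travel":[0,0,0],"yaw":0}

```text
t: 15.75
eef_pos: [0.4767, 0.2941, 0.0126]
orientation: [[0.24, 0.971, -0.0], [0.971, -0.24, -0.0], [-0.0, -0.0, -1.0]]
force: [-0.4, 0.3, -0.3]
finger_gap: 0.0578
gripper_force: 0.0
```

Call:
jog_arm:
  moves:
    - {"claw":0.68,"travel":[0,0,-1],"yaw":0}
    - {"claw":0.68,"travel":[0,0,-4],"yaw":0}
    - {"claw":0.68,"travel":[0,0,-8],"yaw":0}
    - {"claw":0.8,"travel":[0,0,-12],"yaw":0}
    - {"claw":1,"travel":[0,0,-16],"yaw":0}

```text
t: 16.25
eef_pos: [0.4765, 0.2936, 0.1749]
orientation: [[0.241, 0.971, 0.0], [0.971, -0.241, -0.0], [-0.0, 0.0, -1.0]]
force: [0.9, 1.0, -0.0]
finger_gap: 0.0806
gripper_force: 0.0
```

Call:
jog_arm:
  moves:
    - {"claw":1,"travel":[-2,0,0],"yaw":0}
    - {"claw":1,"travel":[-5,0,0],"yaw":0}
    - {"claw":1,"travel":[-8,0,0],"yaw":0}
    - {"claw":1,"travel":[-10,0,0],"yaw":0}
    - {"claw":1,"travel":[-10,0,0],"yaw":0}

```text
t: 16.75
eef_pos: [0.4522, 0.1942, 0.1734]
orientation: [[0.244, 0.97, -0.0], [0.97, -0.244, 0.0], [0.0, -0.0, -1.0]]
force: [1.0, 0.2, 0.4]
finger_gap: 0.0854
gripper_force: 0.0
```

```bash
python3 -c "
from h import *
wsnap('w9')"
```

```text
(no output)
```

View pics/w9b.png

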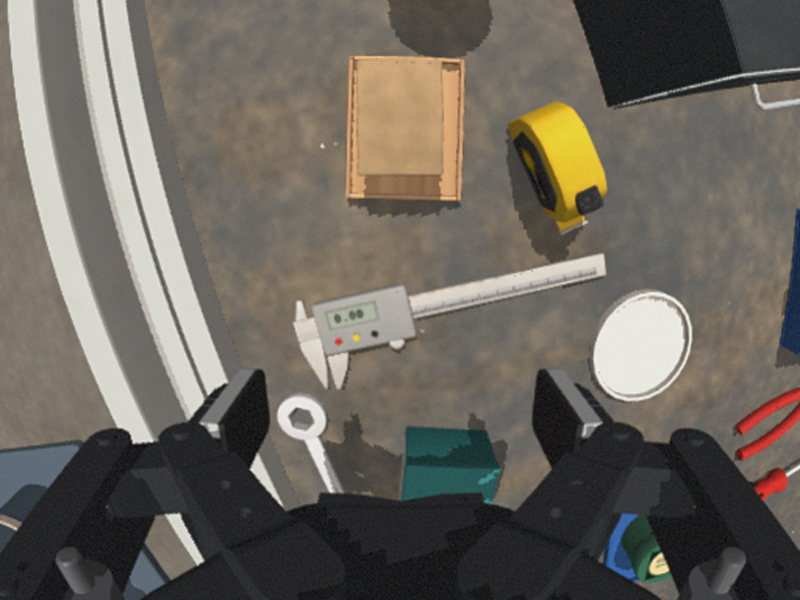

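The brown carton lies flat and lengthwise in the wooden tray; calliper and tape are undisturbed. Now to the tin.

Call:
jog_arm:
  moves:
    - {"claw":1,"travel":[-2,1.7,-1],"yaw":0}
    - {"claw":1,"travel":[-5,4.2,-2],"yaw":0}
    - {"claw":1,"travel":[-8.5,7.1,-3],"yaw":0}
    - {"claw":1,"travel":[-12,10,-3],"yaw":0}
    - {"claw":1,"travel":[-15.5,13,-3],"yaw":0}

```text
t: 17.3
eef_pos: [0.5431, 0.0151, 0.203]
orientation: [[0.238, 0.971, 0.001], [0.971, -0.238, 0.001], [0.001, 0.001, -1.0]]
force: [-0.0, 0.7, -0.6]
finger_gap: 0.0851
gripper_force: 0.0
```

Call:
jog_arm:
  moves:
    - {"claw":1,"travel":[-3.5,2.9,0],"yaw":0}
    - {"claw":1,"travel":[-7,5.8,0],"yaw":0}
    - {"claw":1,"travel":[-10.5,8.7,0],"yaw":0}
    - {"claw":1,"travel":[-13,11,0],"yaw":0}
    - {"claw":1,"travel":[-14.3,12,0],"yaw":0}

```text
t: 17.8
eef_pos: [0.6253, -0.155, 0.2023]
orientation: [[0.242, 0.97, 0.0], [0.97, -0.242, -0.001], [-0.001, 0.001, -1.0]]
force: [0.2, -0.7, 0.5]
finger_gap: 0.0854
gripper_force: 0.0
```

Call:
jog_arm:
  moves:
    - {"claw":1,"travel":[0,0,0],"yaw":0}
    - {"claw":1,"travel":[0,0,0],"yaw":0}
    - {"claw":1,"travel":[0,0,0],"yaw":0}
    - {"claw":1,"travel":[0,0,0],"yaw":0}
    - {"claw":1,"travel":[0,0,0],"yaw":0}

```text
t: 18.3
eef_pos: [0.6237, -0.151, 0.2028]
orientation: [[0.239, 0.971, 0.0], [0.971, -0.239, 0.001], [0.001, -0.0, -1.0]]
force: [0.6, -0.7, 0.6]
finger_gap: 0.0853
gripper_force: 0.0
```

```bash
python3 -c "
from h import *
wsnap('w10')"
```

```text
(no output)
```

View pics/w10b.png

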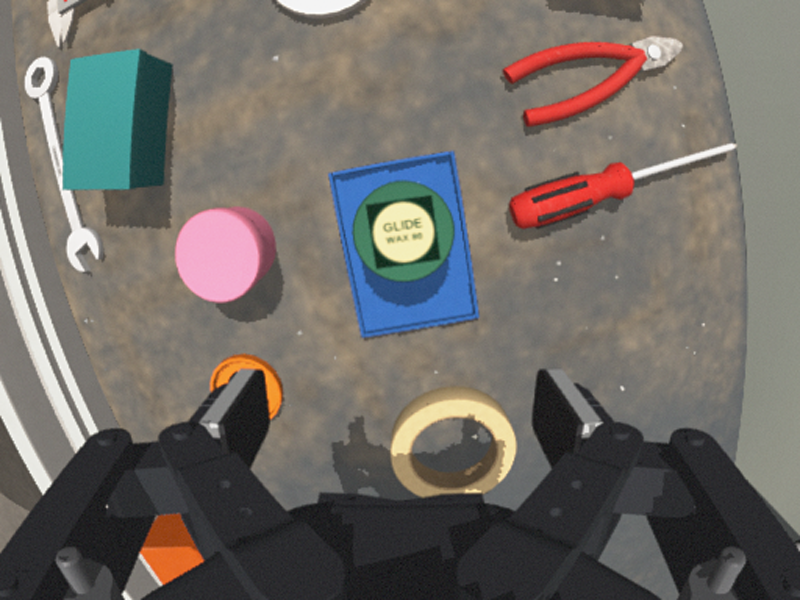

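The tin's lid is centred at (404,232); the blue tray's rim corners are (331,174), (454,153), (477,317), (362,336).

```bash
python3 -c "
from h import *
w=load('w10');st=w['st'];k=1/1.5625
P=lambda u,v,z:at(w,u*k,v*k,z,st)[:2]
print('tin',P(403.5,232,.052),np.linalg.norm(P(354,232,.052)-P(453,232,.052)),st['eef_pos'])
q=np.array([P(u,v,.01) for u,v in [(331,174),(454,153),(477,317),(362,336)]]);e=np.diff(np.vstack([q,q[:1]]),axis=0)
print(q.mean(0),np.linalg.norm(e,axis=1),np.degrees(np.arctan2(e[:,1],e[:,0]))%180)
c=P(403.5,232,.052);go(*c,.02)
"
```

```text
tin [ 0.63236158 -0.12177286] 0.06285139022829128 [ 0.62374814 -0.15099355  0.20276094]
[ 0.63082997 -0.13792984] [0.08919942 0.12367352 0.08911049 0.12395194] [175.81238639  85.56350363 175.99163855  85.60537389]
travel cm [ 3.06  0.12 18.28]
```

Call:
jog_arm:
  moves:
    - {"claw":1,"travel":[1,0.1,1],"yaw":0}
    - {"claw":1,"travel":[2.2,0.1,3],"yaw":0}
    - {"claw":1,"travel":[3.15,0.1,6],"yaw":0}
    - {"claw":1,"travel":[3.15,0.1,9],"yaw":0}
    - {"claw":1,"travel":[3.15,0.1,11],"yaw":0}

```text
t: 18.85
eef_pos: [0.6316, -0.1198, 0.0897]
orientation: [[0.239, 0.971, -0.002], [0.971, -0.239, 0.001], [0.0, -0.003, -1.0]]
force: [-0.5, -0.8, -0.3]
finger_gap: 0.0857
gripper_force: 0.0
```

Call:
jog_arm:
  moves:
    - {"claw":1,"travel":[0,0,0],"yaw":0}
    - {"claw":1,"travel":[0,0,0],"yaw":0}
    - {"claw":1,"travel":[0,0,0],"yaw":0}
    - {"claw":1,"travel":[0,0,0],"yaw":0}
    - {"claw":1,"travel":[0,0,0],"yaw":0}

```text
t: 19.35
eef_pos: [0.6328, -0.122, 0.0935]
orientation: [[0.24, 0.971, 0.002], [0.971, -0.24, -0.0], [0.0, 0.002, -1.0]]
force: [0.3, -0.2, -0.2]
finger_gap: 0.085
gripper_force: 0.0
```

```bash
python3 -c "
from h import *
go(.6325,-.121,.01)"
```

```text
travel cm [ 0.09 -0.07  8.35]
```

Call:
jog_arm:
  moves:
    - {"claw":1,"travel":[0.1,0,1.5],"yaw":0}
    - {"claw":1,"travel":[0.1,0,4],"yaw":0}
    - {"claw":1,"travel":[0.1,0,6.5],"yaw":0}
    - {"claw":1,"travel":[0.1,0,7.8],"yaw":0}
    - {"claw":1,"travel":[0.1,0,8],"yaw":0}

```text
t: 19.85
eef_pos: [0.6314, -0.1207, 0.0106]
orientation: [[0.24, 0.971, -0.003], [0.971, -0.24, 0.001], [-0.0, -0.003, -1.0]]
force: [-0.0, 0.1, -0.1]
finger_gap: 0.0853
gripper_force: 0.0
```

Call:
jog_arm:
  moves:
    - {"claw":0.9,"travel":[0,0,0],"yaw":0}
    - {"claw":0.8,"travel":[0,0,0],"yaw":0}
    - {"claw":0.7,"travel":[0,0,0],"yaw":0}
    - {"claw":0.6,"travel":[0,0,0],"yaw":0}
    - {"claw":0.5,"travel":[0,0,0],"yaw":0}

```text
t: 20.35
eef_pos: [0.6334, -0.1214, 0.0141]
orientation: [[0.24, 0.971, 0.002], [0.971, -0.24, -0.0], [0.0, 0.002, -1.0]]
force: [-0.2, -0.6, 7.2]
finger_gap: 0.0643
gripper_force: 66.1
```

Call:
jog_arm:
  moves:
    - {"claw":0.5,"travel":[0,0,0],"yaw":0}
    - {"claw":0.5,"travel":[0,0,0],"yaw":0}
    - {"claw":0.5,"travel":[0,0,-0.4],"yaw":0}
    - {"claw":0.5,"travel":[0,0,-1],"yaw":0}
    - {"claw":0.5,"travel":[0,0,-2],"yaw":0}

```text
t: 20.85
eef_pos: [0.6323, -0.1208, 0.0329]
orientation: [[0.24, 0.971, -0.001], [0.971, -0.24, 0.0], [0.0, -0.001, -1.0]]
force: [-0.6, 0.5, -1.1]
finger_gap: 0.0644
gripper_force: 66.1
```

Call:
jog_arm:
  moves:
    - {"claw":0.5,"travel":[0,0,-2],"yaw":0}
    - {"claw":0.5,"travel":[1,-0.3,-4.5],"yaw":0}
    - {"claw":0.5,"travel":[3,-1,-7],"yaw":0}
    - {"claw":0.5,"travel":[6,-2,-8],"yaw":0}
    - {"claw":0.5,"travel":[9.5,-3,-8],"yaw":0}

```text
t: 21.35
eef_pos: [0.6271, -0.0221, 0.1156]
orientation: [[0.243, 0.97, 0.004], [0.97, -0.243, -0.001], [0.0, 0.004, -1.0]]
force: [0.4, 0.5, -1.0]
finger_gap: 0.0644
gripper_force: 66.2
```

Call:
jog_arm:
  moves:
    - {"claw":0.5,"travel":[3,-0.9,0],"yaw":0}
    - {"claw":0.5,"travel":[6,-1.8,0],"yaw":0}
    - {"claw":0.5,"travel":[8,-2.4,0],"yaw":0}
    - {"claw":0.5,"travel":[8,-2.4,0],"yaw":0}
    - {"claw":0.5,"travel":[8,-2.4,0],"yaw":0}

```text
t: 21.85
eef_pos: [0.6222, 0.0621, 0.1132]
orientation: [[0.239, 0.971, 0.0], [0.971, -0.239, -0.0], [-0.0, 0.001, -1.0]]
force: [0.4, -0.5, -1.9]
finger_gap: 0.0645
gripper_force: 66.2
```

```bash
python3 -c "
from h import *
go(.622,.093,.06)
wsnap('w11')"
```

```text
travel cm [ 3.   -0.76  5.32]
```

View pics/w11b.png

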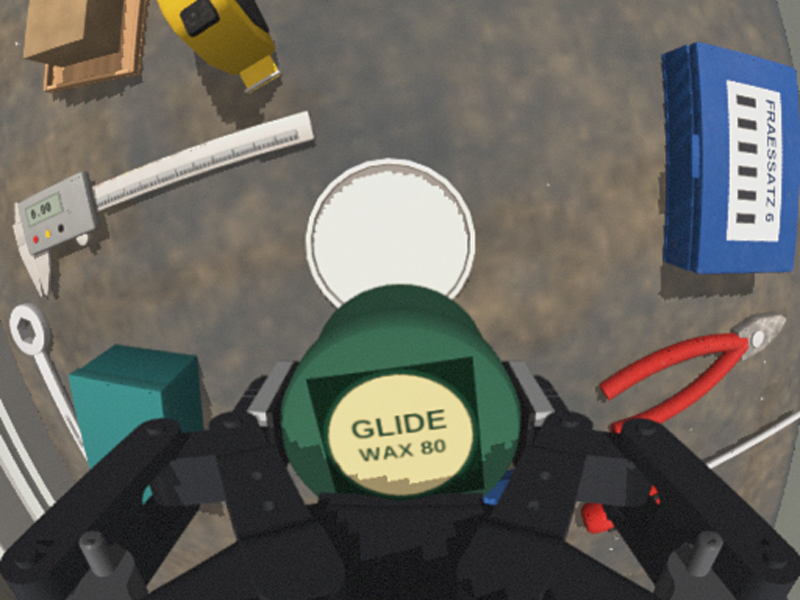

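The tin is held level; the white dish's rim is centred at about (390,242), left edge 305, right edge 475.

```bash
python3 -c "
from h import *
w=load('w11');st=w['st'];k=1/1.5625
P=lambda u,v,z:at(w,u*k,v*k,z,st)[:2]
print(P(390,242,.01),np.linalg.norm(P(305,242,.01)-P(475,242,.01)),st['eef_pos'])
l=(P(305,242,.01)+P(475,242,.01))/2;print(l,P(390,158,.01))
c=P(401,430,.149);print('tin',P(401,432,.1132-.0107+.049))
go(.6215,.0935,.015)
"
```

```text
[0.62371563 0.09339565] 0.0914333510383533 [0.62220473 0.06205689 0.11320206]
[0.62362461 0.09378122] [0.63451397 0.13664409]
tin [0.6223536  0.06437716]
travel cm [ 3.14 -0.87  9.82]
```

Call:
jog_arm:
  moves:
    - {"claw":0.5,"travel":[1.5,-0.3,0.5],"yaw":0}
    - {"claw":0.5,"travel":[3.05,-0.7,2],"yaw":0}
    - {"claw":0.5,"travel":[3.05,-0.7,4.5],"yaw":0}
    - {"claw":0.5,"travel":[3.05,-0.7,7],"yaw":0}
    - {"claw":0.5,"travel":[3.05,-0.7,9],"yaw":0}

```text
t: 22.4
eef_pos: [0.6216, 0.0947, 0.0198]
orientation: [[0.239, 0.971, -0.002], [0.971, -0.239, 0.0], [-0.0, -0.002, -1.0]]
force: [-0.8, 0.4, -0.5]
finger_gap: 0.0646
gripper_force: 66.2
```

Call:
jog_arm:
  moves:
    - {"claw":0.5,"travel":[0,0,0.2],"yaw":0}
    - {"claw":0.5,"travel":[0,0,0.4],"yaw":0}
    - {"claw":0.5,"travel":[0,0,0.6],"yaw":0}
    - {"claw":0.5,"travel":[0,0,0.7],"yaw":0}
    - {"claw":0.5,"travel":[0,0,0.7],"yaw":0}

```text
t: 22.9
eef_pos: [0.623, 0.0933, 0.0162]
orientation: [[0.24, 0.971, 0.001], [0.971, -0.24, 0.0], [0.0, 0.001, -1.0]]
force: [0.5, -0.7, -1.5]
finger_gap: 0.0646
gripper_force: 66.4
```

Call:
jog_arm:
  moves:
    - {"claw":0.5,"travel":[0,0,0.1],"yaw":0}
    - {"claw":0.5,"travel":[0,0,0.2],"yaw":0}
    - {"claw":0.5,"travel":[0,0,0.2],"yaw":0}
    - {"claw":0.5,"travel":[0,0,0.2],"yaw":0}
    - {"claw":0.5,"travel":[0,0,0.2],"yaw":0}

```text
t: 23.4
eef_pos: [0.623, 0.0932, 0.0141]
orientation: [[0.24, 0.971, 0.001], [0.971, -0.24, 0.0], [0.0, 0.0, -1.0]]
force: [-1.5, 1.0, 6.7]
finger_gap: 0.0644
gripper_force: 66.6
```

Call:
jog_arm:
  moves:
    - {"claw":0.85,"travel":[0,0,0],"yaw":0}
    - {"claw":0.9,"travel":[0,0,0],"yaw":0}
    - {"claw":1,"travel":[0,0,0],"yaw":0}
    - {"claw":1,"travel":[0,0,-0.5],"yaw":0}
    - {"claw":1,"travel":[0,0,-2],"yaw":0}

```text
t: 23.9
eef_pos: [0.6218, 0.0931, 0.0331]
orientation: [[0.24, 0.971, -0.002], [0.971, -0.24, -0.0], [-0.001, -0.002, -1.0]]
force: [0.4, 0.1, 0.5]
finger_gap: 0.0857
gripper_force: 0.0
```

Call:
jog_arm:
  moves:
    - {"claw":1,"travel":[0,0,-3],"yaw":0}
    - {"claw":1,"travel":[0,0,-7],"yaw":0}
    - {"claw":1,"travel":[-1,-1,-11],"yaw":0}
    - {"claw":1,"travel":[-3,-3,-14],"yaw":0}
    - {"claw":1,"travel":[-5.5,-5.5,-16],"yaw":0}

```text
t: 24.4
eef_pos: [0.5568, 0.0526, 0.1968]
orientation: [[0.24, 0.971, 0.004], [0.971, -0.24, 0.001], [0.001, 0.004, -1.0]]
force: [0.6, 0.1, 1.1]
finger_gap: 0.0853
gripper_force: 0.0
```

Call:
jog_arm:
  moves:
    - {"claw":1,"travel":[-3,-3,0],"yaw":1}
    - {"claw":1,"travel":[-6,-6,0],"yaw":2}
    - {"claw":1,"travel":[-8.5,-8.8,0],"yaw":3.5}
    - {"claw":1,"travel":[-10,-10.5,0],"yaw":5}
    - {"claw":1,"travel":[-10,-10.5,0],"yaw":5.6}

```text
t: 24.9
eef_pos: [0.4274, -0.0204, 0.1947]
orientation: [[0.338, 0.941, -0.0], [0.941, -0.338, 0.002], [0.002, -0.001, -1.0]]
force: [0.1, 0.4, 0.2]
finger_gap: 0.0853
gripper_force: 0.0
```

Call:
jog_arm:
  moves:
    - {"claw":1,"travel":[0,0,0],"yaw":0}
    - {"claw":1,"travel":[0,0,0],"yaw":0}
    - {"claw":1,"travel":[0,0,0],"yaw":0}
    - {"claw":1,"travel":[0,0,0],"yaw":0}
    - {"claw":1,"travel":[0,0,0],"yaw":0}

```text
t: 25.4
eef_pos: [0.4304, -0.0188, 0.1935]
orientation: [[0.333, 0.943, -0.0], [0.943, -0.333, -0.0], [-0.0, -0.0, -1.0]]
force: [0.1, 0.6, -0.9]
finger_gap: 0.0856
gripper_force: 0.0
```

```bash
python3 -c "
from h import *
wsnap('w12');print(arm.read_state()['joint_positions'])"
```

```text
[-37.30652335  20.11350577  45.47256721 121.25304878 -19.84941775
  46.11539849   0.93049626]
```

View pics/w12b.png

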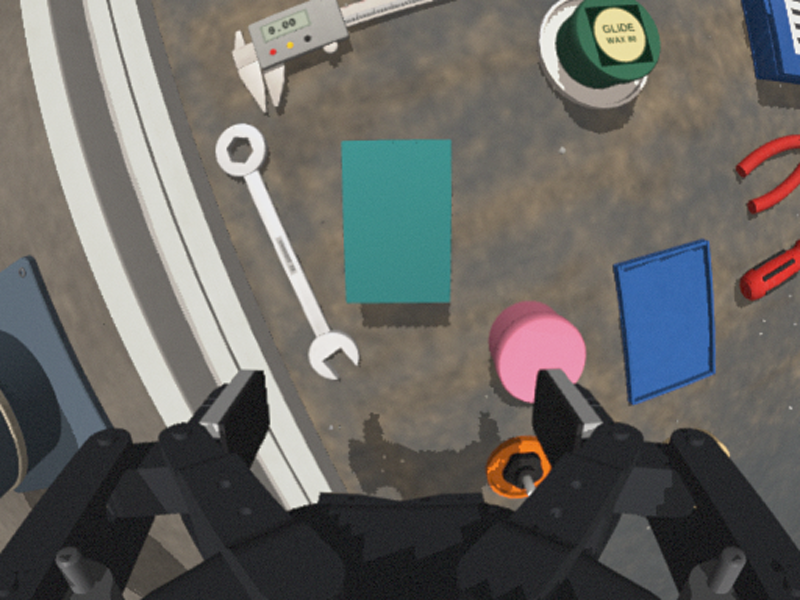

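The tin now stands in the white dish and the blue tray is free. The teal top's corners are (342,141), (451,140), (450,303), (346,302), parallel with the gripper.

```bash
python3 -c "
from h import *
w=load('w12');st=w['st'];k=1/1.5625
P=lambda u,v,z:at(w,u*k,v*k,z,st)[:2]
def Q(p,z):
  q=np.array([P(u,v,z) for u,v in p]);e=np.diff(np.vstack([q,q[:1]]),axis=0)
  print(q.mean(0),np.linalg.norm(e,axis=1),np.degrees(np.arctan2(e[:,1],e[:,0]))%180);return q.mean(0)
c=Q([(342,141),(451,140),(450,303),(346,302)],.055)
Q([(613,265),(707,240),(715,375),(631,404)],.01)
go(*c,.014,160.5)
"
```

```text
[0.44061138 0.01736761] [0.06497445 0.10080286 0.06547449 0.09967415] [160.92871988  71.11839455 159.94132947  70.83869107]
[ 0.62835555 -0.1364411 ] [0.09315572 0.12833078 0.09239485 0.12686703] [175.14760718  87.12736845 174.22109772  87.49955198]
travel cm [ 3.77 -0.23 17.94]
yaw 0.01 now -19.49 j7 0.930496258495057
```

Call:
jog_arm:
  moves:
    - {"claw":1,"travel":[1.5,-0.1,1],"yaw":0}
    - {"claw":1,"travel":[3,-0.2,3],"yaw":0}
    - {"claw":1,"travel":[3.8,-0.2,6],"yaw":0}
    - {"claw":1,"travel":[3.8,-0.2,9],"yaw":0}
    - {"claw":1,"travel":[3.8,-0.2,11],"yaw":0}

```text
t: 25.95
eef_pos: [0.4403, 0.0189, 0.0812]
orientation: [[0.333, 0.943, -0.002], [0.943, -0.333, -0.001], [-0.001, -0.002, -1.0]]
force: [-0.3, -0.5, 0.4]
finger_gap: 0.0856
gripper_force: 0.0
```

Call:
jog_arm:
  moves:
    - {"claw":1,"travel":[0,0,0],"yaw":0}
    - {"claw":1,"travel":[0,0,0],"yaw":0}
    - {"claw":1,"travel":[0,0,0],"yaw":0}
    - {"claw":1,"travel":[0,0,0],"yaw":0}
    - {"claw":1,"travel":[0,0,0],"yaw":0}

```text
t: 26.45
eef_pos: [0.4414, 0.0178, 0.0843]
orientation: [[0.334, 0.943, 0.001], [0.943, -0.334, 0.0], [0.001, 0.001, -1.0]]
force: [-0.5, -0.7, 0.1]
finger_gap: 0.0852
gripper_force: 0.0
```

```bash
python3 -c "
from h import *
go(.4407,.0175,.012,160.8)"
```

```text
travel cm [-0.06 -0.07  7.23]
yaw -0.29 now -19.49 j7 8.368963090935301
```

Call:
jog_arm:
  moves:
    - {"claw":1,"travel":[-0.1,-0.1,1.5],"yaw":0}
    - {"claw":1,"travel":[-0.1,-0.1,4],"yaw":0}
    - {"claw":1,"travel":[-0.1,-0.1,6],"yaw":0}
    - {"claw":1,"travel":[-0.1,-0.1,7],"yaw":0}
    - {"claw":1,"travel":[-0.1,-0.1,7.2],"yaw":0}

```text
t: 26.95
eef_pos: [0.4394, 0.017, 0.011]
orientation: [[0.334, 0.943, -0.001], [0.943, -0.334, 0.0], [-0.0, -0.001, -1.0]]
force: [-0.4, 0.3, -1.2]
finger_gap: 0.0852
gripper_force: 0.0
```

Call:
jog_arm:
  moves:
    - {"claw":0.9,"travel":[0,0,0],"yaw":0}
    - {"claw":0.8,"travel":[0,0,0],"yaw":0}
    - {"claw":0.7,"travel":[0,0,0],"yaw":0}
    - {"claw":0.6,"travel":[0,0,0],"yaw":0}
    - {"claw":0.5,"travel":[0,0,0],"yaw":0}

```text
t: 27.45
eef_pos: [0.4403, 0.017, 0.0125]
orientation: [[0.334, 0.943, 0.002], [0.943, -0.334, 0.0], [0.001, 0.002, -1.0]]
force: [-0.5, -0.4, 6.8]
finger_gap: 0.0643
gripper_force: 66.1
```

Call:
jog_arm:
  moves:
    - {"claw":0.5,"travel":[0,0,0],"yaw":0}
    - {"claw":0.5,"travel":[0,0,0],"yaw":0}
    - {"claw":0.5,"travel":[0,0,-0.4],"yaw":0}
    - {"claw":0.5,"travel":[0,0,-1],"yaw":0}
    - {"claw":0.5,"travel":[0,0,-2],"yaw":0}

```text
t: 27.95
eef_pos: [0.4393, 0.0171, 0.032]
orientation: [[0.334, 0.943, -0.001], [0.943, -0.334, -0.0], [-0.0, -0.001, -1.0]]
force: [0.6, 0.0, -4.6]
finger_gap: 0.0647
gripper_force: 67.2
```

Call:
jog_arm:
  moves:
    - {"claw":0.5,"travel":[0,0,-1.5],"yaw":0}
    - {"claw":0.5,"travel":[0,0,-4],"yaw":0}
    - {"claw":0.5,"travel":[0,0,-7],"yaw":0}
    - {"claw":0.5,"travel":[-0.4,1,-9.5],"yaw":0}
    - {"claw":0.5,"travel":[-1,2.8,-10],"yaw":0}

```text
t: 28.45
eef_pos: [0.4627, -0.0012, 0.1343]
orientation: [[0.332, 0.943, 0.002], [0.943, -0.332, 0.001], [0.002, 0.001, -1.0]]
force: [0.3, -0.7, -5.0]
finger_gap: 0.0642
gripper_force: 67.7
```

Call:
jog_arm:
  moves:
    - {"claw":0.5,"travel":[-1.1,3.2,0],"yaw":-2}
    - {"claw":0.5,"travel":[-2.4,6.8,0],"yaw":-5}
    - {"claw":0.5,"travel":[-3.7,10.4,0],"yaw":-8}
    - {"claw":0.5,"travel":[-5,14,0],"yaw":-11}
    - {"claw":0.5,"travel":[-6.2,17.5,0],"yaw":-14}

```text
t: 28.95
eef_pos: [0.6074, -0.1196, 0.1319]
orientation: [[0.094, 0.996, -0.001], [0.996, -0.094, -0.0], [-0.0, -0.001, -1.0]]
force: [0.7, 0.6, -4.5]
finger_gap: 0.0645
gripper_force: 67.5
```

Call:
jog_arm:
  moves:
    - {"claw":0.5,"travel":[0,0,0],"yaw":-1.5}
    - {"claw":0.5,"travel":[0,0,0],"yaw":-1.5}
    - {"claw":0.5,"travel":[0,0,0],"yaw":-1.5}
    - {"claw":0.5,"travel":[0,0,0],"yaw":-1.5}
    - {"claw":0.5,"travel":[0,0,0],"yaw":-1.5}

```text
t: 29.45
eef_pos: [0.6066, -0.1177, 0.1318]
orientation: [[0.069, 0.998, -0.0], [0.998, -0.069, 0.0], [0.0, -0.0, -1.0]]
force: [0.1, 0.1, -3.9]
finger_gap: 0.0642
gripper_force: 68.4
```

```bash
python3 -c "
from h import *
go(.6295,-.137,.10,176)"
```

```text
travel cm [-1.76  2.42  3.18]
yaw 0.03 now -3.97 j7 26.34049276272217
```

Call:
jog_arm:
  moves:
    - {"claw":0.5,"travel":[-0.6,0.8,0],"yaw":0}
    - {"claw":0.5,"travel":[-1.5,2,0.5],"yaw":0}
    - {"claw":0.5,"travel":[-1.8,2.4,2],"yaw":0}
    - {"claw":0.5,"travel":[-1.8,2.4,4],"yaw":0}
    - {"claw":0.5,"travel":[-1.8,2.4,6],"yaw":0}

```text
t: 29.95
eef_pos: [0.6295, -0.1384, 0.07]
orientation: [[0.07, 0.998, -0.0], [0.998, -0.07, 0.0], [-0.0, -0.0, -1.0]]
force: [0.9, 0.2, -4.9]
finger_gap: 0.0644
gripper_force: 68.6
```

Call:
jog_arm:
  moves:
    - {"claw":0.5,"travel":[0,0,0],"yaw":0}
    - {"claw":0.5,"travel":[0,0,0],"yaw":0}
    - {"claw":0.5,"travel":[0,0,0],"yaw":0}
    - {"claw":0.5,"travel":[0,0,0],"yaw":0}
    - {"claw":0.5,"travel":[0,0,0],"yaw":0}

```text
t: 30.45
eef_pos: [0.6301, -0.1383, 0.0724]
orientation: [[0.07, 0.998, 0.001], [0.998, -0.07, -0.0], [-0.0, 0.001, -1.0]]
force: [-0.1, 0.4, -4.1]
finger_gap: 0.0639
gripper_force: 68.3
```

```bash
python3 -c "
from h import *
go(.6295,-.137,.0165,176)
wsnap('w13')
snap('side','d13');snap('scene','s13')
w=load('w13');st=w['st']
hsv=cv2.cvtColor(w['img'],cv2.COLOR_RGB2HSV)
m=((hsv[...,0]>100)&(hsv[...,0]<125)&(hsv[...,1]>120)&(hsv[...,2]>60)).astype('uint8')
n,l,s,c=cv2.connectedComponentsWithStats(m);i=[j for j in range(1,n) if s[j,4]>60];print([(s[j],c[j].round()) for j in i])
"
```

```text
travel cm [ 0.13 -0.08  5.59]
yaw 0.0 now -4.0 j7 29.39442826032223
[(array([477,   0,  35,  12, 271], dtype=int32), array([497.,   4.])), (array([ 192,  116,  131,   30, 3540], dtype=int32), array([257., 129.]))]
```

```bash
python3 -c "
from h import *
w=load('w13');st=w['st']
hsv=cv2.cvtColor(w['img'],cv2.COLOR_RGB2HSV)
m=((hsv[...,0]>100)&(hsv[...,0]<125)&(hsv[...,1]>120)&(hsv[...,2]>60))
m[:60]=0
for r in (120,126,132,138): 
  x=np.where(m[r])[0]; a,b=at(w,x[0],r,.01,st)[:2],at(w,x[-1]+1,r,.01,st)[:2]; print(r,x[0],x[-1],((a+b)/2).round(4),np.linalg.norm(a-b).round(4))
for c in (205,257,310): y=np.where(m[:,c])[0]; print(c,y[0],at(w,c,y[0],.01,st)[:2].round(4))
ctr=np.array([.6295,-.137]);print(ctr+.0635*np.array([.07,.998]))
"
```

```text
120 192 322 [ 0.6347 -0.0767] 0.0906
126 192 322 [ 0.6344 -0.0809] 0.0908
132 192 322 [ 0.6341 -0.0851] 0.091
138 193 322 [ 0.6342 -0.0893] 0.0906
205 117 [ 0.5988 -0.0724]
257 116 [ 0.6344 -0.0748]
310 116 [ 0.6708 -0.0767]
[ 0.633945 -0.073627]
```

Call:
jog_arm:
  moves:
    - {"claw":0.5,"travel":[0,0,1],"yaw":0}
    - {"claw":0.5,"travel":[0,0,3],"yaw":0}
    - {"claw":0.5,"travel":[0,0,4.6],"yaw":0}
    - {"claw":0.5,"travel":[0,0,5.4],"yaw":0}
    - {"claw":0.5,"travel":[0,0,5.4],"yaw":0}

```text
t: 31.1
eef_pos: [0.629, -0.1383, 0.0166]
orientation: [[0.07, 0.998, -0.002], [0.998, -0.07, 0.0], [0.0, -0.002, -1.0]]
force: [-0.1, -0.3, -3.2]
finger_gap: 0.0645
gripper_force: 69.1
```

Call:
jog_arm:
  moves:
    - {"claw":0.5,"travel":[0,0,0],"yaw":0}
    - {"claw":0.5,"travel":[0,0,0.1],"yaw":0}
    - {"claw":0.5,"travel":[0,0,0.1],"yaw":0}
    - {"claw":0.5,"travel":[0,0,0.1],"yaw":0}
    - {"claw":0.5,"travel":[0,0,0.1],"yaw":0}

```text
t: 31.6
eef_pos: [0.6297, -0.1383, 0.0167]
orientation: [[0.07, 0.998, 0.0], [0.998, -0.07, -0.0], [-0.0, 0.0, -1.0]]
force: [-0.2, 0.4, -4.4]
finger_gap: 0.064
gripper_force: 69.1
```

Call:
jog_arm:
  moves:
    - {"claw":0.5,"travel":[0,0,0.1],"yaw":0}
    - {"claw":0.5,"travel":[0,0,0.15],"yaw":0}
    - {"claw":0.5,"travel":[0,0,0.2],"yaw":0}
    - {"claw":0.5,"travel":[0,0,0.2],"yaw":0}
    - {"claw":0.5,"travel":[0,0,0.2],"yaw":0}

```text
t: 32.1
eef_pos: [0.6298, -0.1383, 0.0155]
orientation: [[0.07, 0.998, 0.001], [0.998, -0.07, 0.0], [0.0, 0.001, -1.0]]
force: [-1.6, 1.9, 6.8]
finger_gap: 0.0639
gripper_force: 70.3
```

Contact felt. Release, lift, and retreat.

Call:
jog_arm:
  moves:
    - {"claw":0.82,"travel":[0,0,0],"yaw":0}
    - {"claw":0.9,"travel":[0,0,0],"yaw":0}
    - {"claw":1,"travel":[0,0,0],"yaw":0}
    - {"claw":1,"travel":[0,0,-0.5],"yaw":0}
    - {"claw":1,"travel":[0,0,-2],"yaw":0}

```text
t: 32.6
eef_pos: [0.6289, -0.1381, 0.0341]
orientation: [[0.07, 0.998, -0.002], [0.998, -0.07, 0.0], [0.0, -0.002, -1.0]]
force: [-0.2, -1.3, -0.4]
finger_gap: 0.0857
gripper_force: 0.0
```

Call:
jog_arm:
  moves:
    - {"claw":1,"travel":[0,0,-3],"yaw":0}
    - {"claw":1,"travel":[0,0,-7],"yaw":0}
    - {"claw":1,"travel":[0,0,-11],"yaw":0}
    - {"claw":1,"travel":[0,0,-15],"yaw":0}
    - {"claw":1,"travel":[0,-1,-19],"yaw":0}

```text
t: 33.1
eef_pos: [0.6202, -0.1376, 0.2276]
orientation: [[0.07, 0.998, 0.002], [0.998, -0.07, -0.001], [-0.001, 0.002, -1.0]]
force: [0.3, 0.1, 1.0]
finger_gap: 0.0855
gripper_force: 0.0
```

Call:
jog_arm:
  moves:
    - {"claw":1,"travel":[1,-2,-2],"yaw":0}
    - {"claw":1,"travel":[2,-4,-4],"yaw":0}
    - {"claw":1,"travel":[3,-6,-5],"yaw":0}
    - {"claw":1,"travel":[4,-7,-5],"yaw":0}
    - {"claw":1,"travel":[4,-7,-5],"yaw":0}

```text
t: 33.6
eef_pos: [0.552, -0.0911, 0.2752]
orientation: [[0.068, 0.998, 0.001], [0.998, -0.068, 0.002], [0.002, 0.001, -1.0]]
force: [-0.2, 0.3, -1.3]
finger_gap: 0.0855
gripper_force: 0.0
```

```bash
python3 -c "
from h import *
wsnap('w14');snap('side','d14');snap('scene','s14')
z=lambda f,r,c,h,w:cv2.resize(cv2.imread(f)[r:r+h,c:c+w],(400,300),interpolation=cv2.INTER_CUBIC)
a=cv2.resize(cv2.imread('pics/w14b.png'),(400,300))
h=np.vstack([np.hstack([a,z('pics/d14.png',135,180,165,220)]),np.hstack([z('pics/s14.png',140,120,150,200),z('pics/s14.png',150,220,150,200)])])
cv2.imwrite('pics/c14.png',h)"
```

```text
(no output)
```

View pics/c14.png

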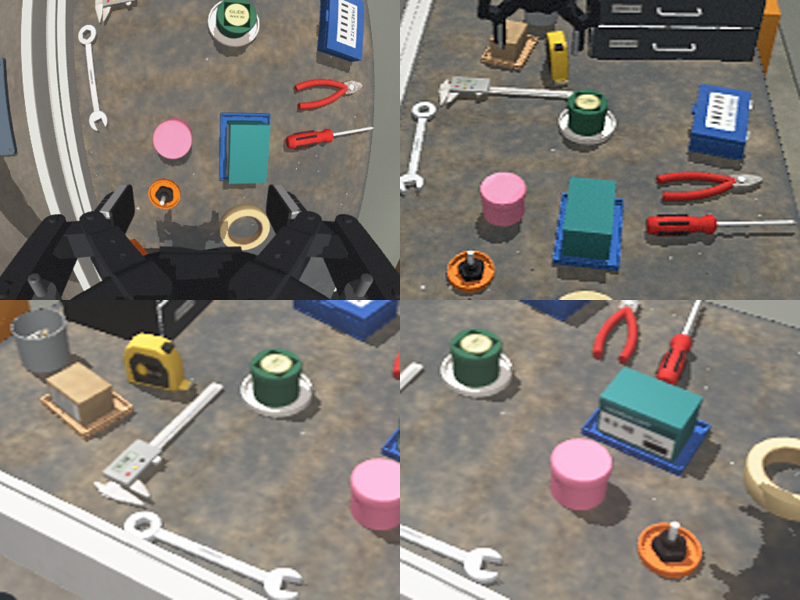

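All four are flat in their trays: brown in the wooden tray, tin in the white dish, teal inside the blue tray and the knob stud up in the orange dish. The calliper and tape are where they were.

```bash
python3 -c "
from h import *
print(arm.hand_in())"
```

```text
the job is handed in; nothing more can be done
None
```

The job is handed in: the teal carton, brown carton, wax tin and star knob all stand upright in their own trays, with the calliper and tape measure left alone, about 34 s of the 120 s used; no verdict was returned.

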